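# Fit a tanged spring on a leaning spring rod and close the keeper

## Task

Slide the red coil spring, white-tanged end first, over the leaning steel rod of the grey stand: start the tang in the keyway at the rod's end, and where it snags on the step halfway, twist the spring slightly clockwise (seen from the rod's free end) so that it slides on, without forcing it, until it sits on the shoulder. Then swing the yellow keeper arm all the way in over the rod's end, leaving the other parts on the cart where they are.

Things in the scene. Friction and masses are not known exactly. Their poses are not given: they have to be found in the camera images.
- spring: Red die spring, rigid for any hand force, standing upright: outside 38 to 39 mm, bore 28 mm, 72 mm long, about 0.14 kg. Origin: centre of its lower end; z: along its axis to the other end. The tang is at the lower end, on the spring's -x side; a white paint stripe up the outside of the coils marks the same side.
- tang (a point): Middle of the spring's white straight tang, 11 mm from the spring's axis on its -x side, 3 mm above its lower end. The tang is 5 mm wide, 6 mm high, and points inward from the coil to 7 mm from the axis.
- spring_rod: Steel rod, 24 mm across, 72 mm long, on a fixed grey stand, leaning 0.42 rad (24 degrees) from vertical with its free end to the robot. Origin: on its axis, on top of the shoulder (dark disc 46 mm across) where the spring must sit; z along the rod to the free end, x up the 80 mm wide sloping deck away from the robot, y to the left. Seated, the spring's origin is here.
- rod_end (a point): Centre of the rod's free end (z 72 mm in the rod's frame, bevelled 3.5 mm; flush with a seated spring). On the side facing the robot a keyway, 8.6 mm wide and 8.5 mm deep, flared over the first 6 mm, runs from here to z 44 mm; its middle lies at x = -cos 0.27, y = -sin 0.27 about the rod's axis. The spring has 2 mm play all round.
- keyway_step (a point): Step halfway down the keyway (on the rod's axis, z 37 mm in its frame). From z 44 to 30 mm the rod is cut away on the keyway side so that the tang can turn; below, to the shoulder, the keyway's middle lies at x = -cos 0.27, y = +sin 0.27. So the spring must turn 0.54 rad (31 degrees) clockwise, seen from the free end, with the tang between z 30 and 44 mm.
- keeper (a joint): Angle of the yellow keeper arm on a post parallel to the rod, at x 75, y 0 mm in the rod's frame. 0: closed, at a stop, arm along -x over the rod's end. It grows as the arm swings to +y and back, up to 2.2 rad; it starts at 1.5 to 2.0. The arm lies at z 75.5 to 83.5 mm, 18 mm wide, ending in a 34 mm disc 75 mm from the post. It stays where left; about 1.2 N at the knob moves it.
- keeper_knob (a point): Point on the axis of the black knob on the keeper arm, 50 mm from the post's axis. The knob is parallel to the rod, 14 mm across and 34 mm tall, from z 83.5 mm (top of the arm) to 117.5 mm in the rod's frame; this point is at z 105.5 mm.
- pressure_gauge: Bystander: dial pressure gauge lying face up, 88x63x24 mm; origin under its middle
- cap_a: Bystander: brass cap, 41x47x25 mm; origin under its middle
- plug_a: Bystander: brass plug standing on its hex head, 41x35x31 mm; origin under its middle
- wrench: Bystander: adjustable wrench lying along y at yaw 0, 41x210x9 mm; origin under its middle
Things that resemble listed ones, but are neither listed nor needed, are in the scene too. Of the things shaped like the spring, the red one is meant.

How it is judged:
By the outcome, as a careful person would: the job done as asked, in the order asked, and still so for the second after the job is handed in, with the robot touching nothing.
It also fails if it takes over 54 s, if anything falls off the work surface, if the arm or the gripper's body presses on something with over 40 N, if the wrist force passes 120 N, or if a joint passes its speed limit or range.

## Robot

A 6-joint arm with a two-finger parallel gripper is mounted at the origin on a cart in front of the work surface, level with it; the furniture and walls round the work are solid. World frame = base frame: x ahead of the robot, y to its left, z up, the work surface at z = 0. Lengths are in m, angles in rad, forces in N, time in s.
With the tool pointing down it reaches from about 0.375 to 0.975 m from the base axis. Payload 3.8 kg.
Tool frame: the origin (TCP) lies midway between the tips of the shut fingers; the grasp point (between the pads) lies 19 mm behind it; z points along the fingers, y is the line along which they close (so a half turn about z gives the same grasp; the last joint's range is limited). The gripper opens to 85 mm and grips with 20 to 120 N. Pads are 22 mm wide; open, the fingers measure 114 mm over their backs; the gripper's body (76 mm by 85 mm) begins 54 mm behind the grasp point. The pads swing forward as they close: fully open they stand 13 mm farther back than shut.
Start: joints at [-1.311, 0.264, 1.604, -0, 1.274, -0.037], TCP at [0.197, -0.645, 0.2] pointing down, gripper open.
Joint ranges: [-2.63, 2.63], [-0.94, 2.18], [0.31, 2.57], [-1.31, 4.45], [0, 2.66], [-2.55, 2.55]. Speed limits (rad/s): [2.57, 2.57, 3.14, 3.14, 3.14, 3.14].

## Interface

Orientations are given as a rotation vector (axis times angle).
In Python, from workcell import bot gives the robot as it stands.
- The arm moves only by the tool servo_tool, never from a script. Its argument "series" is a list of rows, each a list of 7 numbers: the shift along the world's x, y, z in units of 0.15 m (1.0 is 0.15 m), then the turn, a rotation vector about the world's x, y, z in units of 180 degrees (1.0 is 180 degrees), then the closure, from 0 (fully open) to 1 (shut). A call has 1 to 20 rows; each row is the pose to reach, as a shift and turn from the pose commanded when the call began, turning the shorter way round; what a row does not reach only later rows make up. A row lasts 1/10 s, in which the tool goes at most 50 mm and 8.59 degrees, less where a joint would pass 70% of its speed; a pose out of reach is approached as far as the arm can. A call with a number of a shift or a turn outside -1 to 1 is refused whole. A call with a gripper value outside its range is refused whole. The fingers move at their own pace and stop on an object; "newtons" is the grip in N (left out, the last holds). Time passes only in rows, so rows that repeat a pose let the fingers close. It gives the time, the measured TCP pose, the force, the opening and the grip force at its end, in the units of the state.
- bot.read_state(): the state, without advancing time (a new reading comes with each control period).
- bot.read_camera(name): name is "scene" or "top" or "wrist"; returns the picture (480x640x3 uint8, red, green, blue); there is no depth.
- bot.camera_info(name): a dict with "vertical_fov" (degrees; the focal length in pixels is half the picture's height over the tangent of half this angle, whatever the lens; pixels are square), "cx", "cy" (the principal point, pixels), "dist" ([k1, k2, p1, p2, k3] as OpenCV has them; the pictures are not rectified), "R" (3x3) and "t" (3): a world point X has camera coordinates R X + t. Camera axes: x right, y down, z forward; pixel columns grow to the right and rows downward; lengths in m; the calibration is good to about 2 mm. A picture is of the moment at which its call begins: read the wrist's pose just before it. camera_info takes no time and is no camera call; for the wrist camera it gives the pose at the moment of the call.
- bot.finish_job(): hands the job in; it is judged then, once.
Trained networks look in the newest picture that a camera, given by its name, has taken for a name from the list of things; names that differ only in an ending like _2 or _b are one class to them, and where a whole thing is asked for, a point or a joint stands for the part that bears it (a point fixed in the world has none). Each returns a list of dicts, best first, with "score" (0 to 1); they miss things now and then, are a little off and sometimes report something else, mostly with a low value. They report only what shows in the picture. A call takes as long as a camera call. They do not tell look-alikes from the thing itself.
- bot.recognise(target, camera): "box" ([left, top, right, bottom] as shares, 0 to 1, of the picture: columns of its width, rows of its height, round what is visible of it).
- bot.trace(target, camera): "mask" (480x640 bool, what is visible of it) and "box" ([left, top, right, bottom] as shares, 0 to 1, of the picture: columns of its width, rows of its height, round what is visible of it).
- bot.mark_of(target, camera): "at" ([row, column] as shares, 0 to 1, of the picture: columns of its width, rows of its height: a listed point, or the origin of a listed thing).
The state is a dict: "time": time; "q": joint angles; "joint_vel": joint speeds; "joint_torque": joint torques, N m; "tool_pos": TCP position; "tcp_rot": TCP orientation; "wrist_force": force on the tool from outside, world axes, zero at the start; "torque": the same for the moment, N m; "width": opening from 0.0 (shut) to 1.0 (fully open); "grip_force": force on a finger pad.
Only numpy, scipy, OpenCV 4.12 (cv2) and the standard library are available. Lean on these libraries where they do the work, as an engineer would, in place of code of your own. Each camera call takes 0.05 s, during which the arm holds its last target. There are 200 camera calls.

## Working session

There is one attempt and no reset: what is moved stays moved. The work goes in short steps, Python scripts to look and compute and a tool call to move; the robot and the scene stay as the last step left them, time stands still between calls to the robot, and variables do not carry over. Pictures are saved under pics/ and viewed, at most 10 in all, crops included, and the job is handed in when it is done.

Besides the shell and the picture viewer there is one more tool, called as name(argument=value, ...), one argument or row to a line, values as JSON. servo_tool: Moves the arm, as the interface text tells. Shifts and turns lie within -1 to 1; 1 stands for 0.15 m of shift or 180 degrees of turn. Its arguments: {"type":"object","properties":{"series":{"type":"array","items":{"type":"array","items":{"type":"number"}}},"newtons":{"type":"number"}},"required":["series"]}

```bash
mkdir -p pics; cat > h.py <<'E'
import numpy as np, cv2
from workcell import bot
from scipy.spatial.transform import Rotation as Rot
def K(n):
    i=bot.camera_info(n); f=240/np.tan(np.radians(i['vertical_fov'])/2)
    return np.array([[f,0,i['cx']],[0,f,i['cy']],[0,0,1.]]),np.array(i['dist'],float),np.array(i['R']),np.array(i['t'])
def proj(n,X,c=None):
    k,d,R,t=c or K(n)
    return cv2.projectPoints(np.atleast_2d(X).astype(float),cv2.Rodrigues(R)[0],t,k,d)[0][:,0]
def ray(n,uv,c=None):
    k,d,R,t=c or K(n)
    p=cv2.undistortPoints(np.array([[uv]],float),k,d)[0,0]
    v=R.T@np.r_[p,1]; return -R.T@t, v/np.linalg.norm(v)
def onz(n,uv,z,c=None):
    o,v=ray(n,uv,c); return o+v*(z-o[2])/v[2]
def tri(rs):
    A=sum(np.eye(3)-np.outer(v,v) for o,v in rs); b=sum((np.eye(3)-np.outer(v,v))@o for o,v in rs)
    return np.linalg.solve(A,b)
def px(at): return np.array([at[1]*640,at[0]*480])
def save(n,name):
    im=bot.read_camera(n); cv2.imwrite(f'pics/{name}.png',im[:,:,::-1]); return im
E
python3 - <<'E'
from h import *
a=save('scene','s0'); b=save('top','t0')
for n in ['scene','top']:
    print(n,K(n)[0][0,0],'campos',-K(n)[2].T@K(n)[3])
    for t in ['spring','tang','spring_rod','rod_end','keeper_knob']:
        print(t,[(px(r['at']).round(1).tolist(),round(r['score'],2)) for r in bot.mark_of(t,n)[:4]])
print({k:np.round(v,3) for k,v in bot.read_state().items()})
E
```

```text
scene 437.7712770804329 campos [0.03827114 0.55250801 0.63201393]
spring [([326.8, 250.8], 0.81), ([360.7, 256.2], 0.66)]
tang [([330.2, 244.4], 0.81), ([362.4, 251.4], 0.75), ([318.8, 352.5], 0.69)]
spring_rod [([255.9, 294.7], 0.78), ([348.2, 305.0], 0.68)]
rod_end [([266.1, 276.1], 0.72)]
keeper_knob [([220.4, 249.7], 0.8)]
top 441.5408018333987 campos [ 0.4200727  -0.06352165  1.08860714]
spring [([368.5, 256.8], 0.67)]
tang [([367.1, 226.3], 0.59), ([375.2, 254.6], 0.51), ([222.9, 201.8], 0.2)]
spring_rod [([255.1, 223.0], 0.84)]
rod_end [([253.2, 236.1], 0.84)]
keeper_knob [([222.5, 201.0], 0.84)]
{'time': np.float64(0.6), 'q': array([-1.311,  0.264,  1.604,  0.   ,  1.274, -0.037]), 'joint_vel': array([-0.002,  0.003, -0.   ,  0.001, -0.   ,  0.001]), 'joint_torque': array([ 0.0000e+00, -5.1464e+01, -3.6746e+01,  0.0000e+00,  1.0000e-03,
       -0.0000e+00]), 'tool_pos': array([ 0.197, -0.646,  0.2  ]), 'tcp_rot': array([3.107, 0.464, 0.   ]), 'wrist_force': array([-0.352,  0.532,  0.129]), 'torque': array([ 0.01 , -0.007,  0.01 ]), 'grip_force': np.float64(0.0), 'width': np.float64(1.002)}
```

View pics/s0.png

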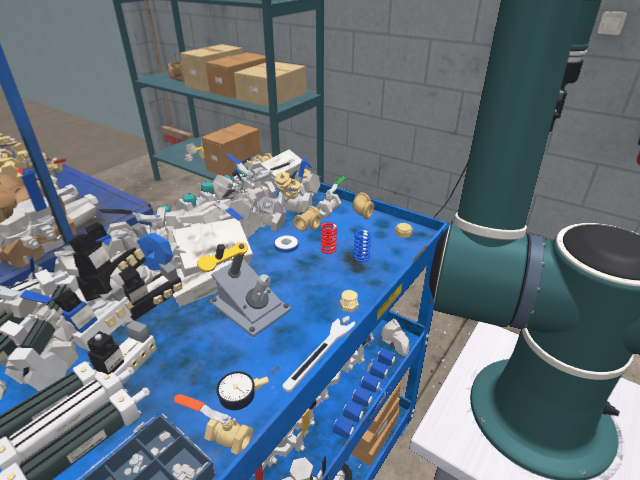

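View pics/t0.png

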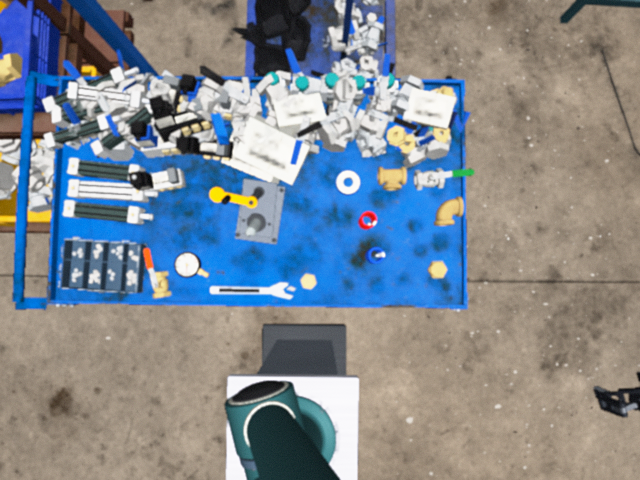

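Two springs: red at scene (329,239)/top (368,220), and a blue one at scene (362,247)/top (377,256). The red one is meant, by its colour. The stand is at scene (250,295)/top (258,210), with the yellow keeper swung out to the left (+y). I'll confirm with a crop and compute positions.

```bash
python3 - <<'E'
from h import *
a=cv2.imread('pics/s0.png'); b=cv2.imread('pics/t0.png')
c=np.hstack([cv2.resize(a[205:285,290:390],(400,320),interpolation=3),cv2.resize(b[190:270,330:430],(400,320),interpolation=3)])
d=np.hstack([cv2.resize(a[230:340,190:310],(400,367)),cv2.resize(b[165:255,200:298],(400,367))])
cv2.imwrite('pics/c0.png',np.vstack([c,d])[:600])
for n,im in(('scene',a),('top',b)):
    r=im[:,:,2].astype(int)-np.maximum(im[:,:,0],im[:,:,1])
    m=(r>60).astype(np.uint8)
    x0,y0,x1,y1=(300,210,350,270) if n=='scene' else (350,200,390,240)
    ys,xs=np.nonzero(m[y0:y1,x0:x1]); print(n,xs.min()+x0,xs.max()+x0,ys.min()+y0,ys.max()+y0,xs.mean()+x0,ys.mean()+y0)
    if n=='top':
        print('spring ctr at z.036',onz(n,(xs.mean()+x0,ys.mean()+y0),.036))
    else: s=(xs.mean()+x0,ys.mean()+y0)
print('tri',tri([ray('scene',s),ray('top',(368,220.5))]))
print('rodorigin',tri([ray('scene',(255.9,294.7)),ray('top',(255.1,223))]))
print('rodend',tri([ray('scene',(266.1,276.1)),ray('top',(253.2,236.1))]))
print('knob',tri([ray('scene',(220.4,249.7)),ray('top',(222.5,201))]))
print('t',bot.read_state()['time'])
E
```

```text
scene 321 336 223 253 328.0081081081081 237.65135135135137
top 359 376 211 228 366.9512195121951 219.4268292682927
spring ctr at z.036 [ 0.53152824 -0.17538534  0.036     ]
tri [ 0.52990372 -0.17722253  0.0365397 ]
rodorigin [0.51946894 0.09096594 0.052148  ]
rodend [0.48671664 0.08735987 0.11224859]
knob [0.55056153 0.13937723 0.17793943]
t 0.6
```

View pics/c0.png

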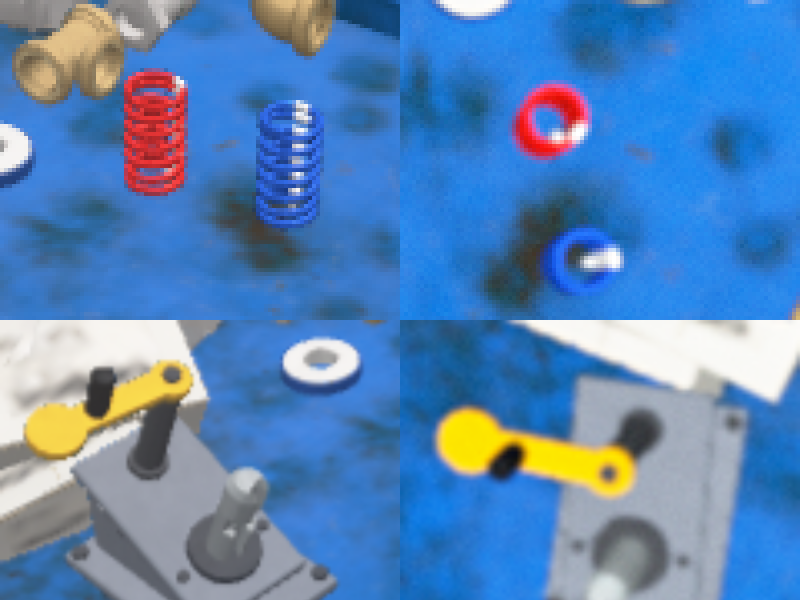

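The crop confirms it: the red spring has its white stripe on the lower right in the top view, so the tang azimuth is roughly -116°. The stand has its keyway toward the robot and the keeper swung out to +y. Next I go above the spring.

servo_tool(
  series=[
    [0.555,0.78,0.1,0,0,0.067,0],
    [0.555,0.78,0.1,0,0,0.067,0],
    [0.555,0.78,0.1,0,0,0.067,0],
    [0.555,0.78,0.1,0,0,0.067,0],
    [0.555,0.78,0.1,0,0,0.067,0],
  ],
)

```text
time: 1.1
tool_pos: [0.2814, -0.5282, 0.216]
tcp_rot: [3.039, 0.791, -0.0]
wrist_force: [0.2, 0.2, -0.2]
width: 1.003
grip_force: 0.0
```

servo_tool(
  series=[
    [0.555,0.78,0.1,0,0,0.067,0],
    [0.555,0.78,0.1,0,0,0.067,0],
    [0.555,0.78,0.1,0,0,0.067,0],
    [0.555,0.78,0.1,0,0,0.067,0],
    [0.555,0.78,0.1,0,0,0.067,0],
  ],
)

```text
time: 1.6
tool_pos: [0.364, -0.4122, 0.2305]
tcp_rot: [2.94, 1.104, -0.001]
wrist_force: [-0.9, -0.5, -0.2]
width: 1.001
grip_force: 0.0
```

servo_tool(
  series=[
    [0.555,0.78,0.1,0,0,0.067,0],
    [0.555,0.78,0.1,0,0,0.067,0],
    [0.555,0.78,0.1,0,0,0.067,0],
    [0.555,0.78,0.1,0,0,0.067,0],
    [0.555,0.78,0.1,0,0,0.067,0],
  ],
)

```text
time: 2.1
tool_pos: [0.447, -0.2957, 0.2452]
tcp_rot: [2.809, 1.406, -0.002]
wrist_force: [-0.8, -0.9, 0.8]
width: 1.001
grip_force: 0.0
```

servo_tool(
  series=[
    [0.2,0.78,0.1,0,0,0.067,0],
    [0.2,0.78,0.1,0,0,0.067,0],
    [0.2,0.78,0.1,0,0,0.067,0],
    [0.2,0.78,0.1,0,0,0.067,0],
    [0.2,0.78,0.1,0,0,0.067,0],
  ],
)

```text
time: 2.6
tool_pos: [0.4766, -0.1794, 0.2601]
tcp_rot: [2.647, 1.691, -0.002]
wrist_force: [-0.7, 0.2, 1.2]
width: 1.001
grip_force: 0.0
```

```bash
python3 - <<'E'
from h import *
s=bot.read_state();print({k:np.round(s[k],3) for k in('time','q','tool_pos','tcp_rot')})
a=save('wrist','w1');c=K('wrist');print(c[0][0,0],c[1],-c[2].T@c[3]);print(c[2].round(3))
Rt=Rot.from_rotvec(s['tcp_rot']).as_matrix(); print('cam in tool',Rt.T@(-c[2].T@c[3]-s['tool_pos']), (Rt.T@c[2].T).round(3))
for t in ['spring','tang','spring_rod','rod_end','keeper_knob']:
    print(t,[(px(r['at']).round(1).tolist(),round(r['score'],2)) for r in bot.mark_of(t,'wrist')[:4]])
E
```

```text
{'time': np.float64(2.6), 'q': array([-4.080e-01, -8.600e-02,  1.874e+00, -1.000e-03,  1.354e+00,
        2.600e-02]), 'tool_pos': array([ 0.477, -0.179,  0.26 ]), 'tcp_rot': array([ 2.647e+00,  1.691e+00, -2.000e-03])}
337.677730236985 [-0.05806074  0.          0.          0.          0.        ] [ 0.50534379 -0.1191185   0.43374066]
[[ 0.907 -0.421 -0.001]
 [-0.406 -0.874  0.268]
 [-0.114 -0.243 -0.963]]
cam in tool [ 0.06656255  0.00070151 -0.17377856] [[-0.001 -0.964 -0.267]
 [ 1.    -0.001 -0.001]
 [ 0.    -0.267  0.964]]
spring [([362.6, 174.6], 0.98), ([310.8, 215.0], 0.96)]
tang [([362.9, 182.3], 0.71), ([315.6, 225.7], 0.7)]
spring_rod []
rod_end [([361.3, 175.1], 0.34)]
keeper_knob []
```

View pics/w1.png

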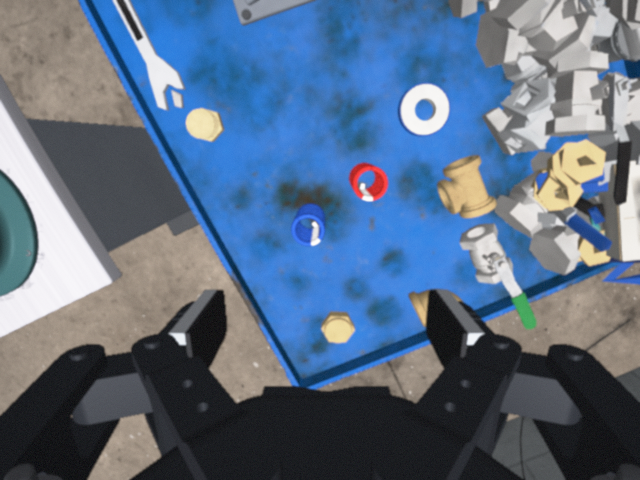

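Wrist view: red spring at (369,182), with the white tang inside at (364,188); blue spring at (310,225). I'll put the camera straight over the red spring for an exact tang azimuth.

servo_tool(
  series=[
    [0.17,-0.38,-0.6,0,0,0,0],
    [0.17,-0.38,-0.6,0,0,0,0],
    [0.17,-0.38,-0.6,0,0,0,0],
    [0.17,-0.38,-0.6,0,0,0,0],
    [0.17,-0.38,-0.6,0,0,0,0],
  ],
)

```text
time: 3.4
tool_pos: [0.503, -0.2345, 0.1716]
tcp_rot: [2.646, 1.693, 0.001]
wrist_force: [0.7, 0.2, -0.2]
width: 1.001
grip_force: 0.0
```

```bash
python3 - <<'E'
from h import *
s=bot.read_state();print({k:np.round(s[k],3) for k in('time','tool_pos','tcp_rot')})
a=save('wrist','w2');c=K('wrist');print(-c[2].T@c[3])
for t in ['spring','tang']:
  for r in bot.mark_of(t,'wrist')[:3]:
    p=px(r['at']); print(t,p.round(1),round(r['score'],2),onz('wrist',p,0 if t=='spring' else .003,c).round(4))
h=np.array([.53,-.177,.036]);u=proj('wrist',h,c)[0].astype(int);print(u)
x,y=max(u[0]-60,0),max(u[1]-60,0)
crop=a[y:y+120,x:x+120,::-1]
cv2.imwrite('pics/c2.png',cv2.resize(crop,(600,600),interpolation=cv2.INTER_CUBIC));print('origin',x,y)
E
```

```text
{'time': np.float64(3.4), 'tool_pos': array([ 0.503, -0.235,  0.172]), 'tcp_rot': array([2.646e+00, 1.693e+00, 1.000e-03])}
[ 0.5316715  -0.17400368  0.34633865]
spring [325.5 144.3] 0.98 [ 0.532  -0.1742  0.    ]
spring [259.4 198.6] 0.92 [ 0.4472 -0.1948  0.    ]
tang [322.9 155.2] 0.63 [ 0.5253 -0.1826  0.003 ]
tang [266.2 209.7] 0.6 [ 0.449  -0.2078  0.003 ]
[324 148]
origin 264 88
```

View pics/c2.png

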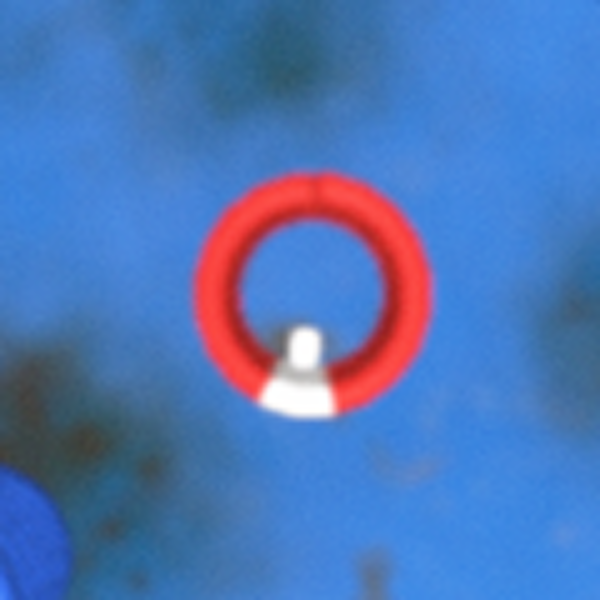

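The view from above is clear: ring centre at crop (313,294), white stripe at (297,400), tang at (304,347), so the tang azimuth is about -124°. Next I look at the stand.

servo_tool(
  series=[
    [-0.1,0.88,0.25,0,0,0,0],
    [-0.1,0.88,0.25,0,0,0,0],
    [-0.1,0.88,0.25,0,0,0,0],
    [-0.1,0.88,0.25,0,0,0,0],
    [-0.1,0.88,0.25,0,0,0,0],
  ],
)

```text
time: 4.05
tool_pos: [0.4885, -0.1018, 0.2099]
tcp_rot: [2.641, 1.696, 0.004]
wrist_force: [-0.5, 0.4, 0.0]
width: 0.997
grip_force: 0.0
```

servo_tool(
  series=[
    [-0.1,0.88,0.2,0,0,0,0],
    [-0.1,0.88,0.2,0,0,0,0],
    [-0.1,0.88,0.2,0,0,0,0],
    [-0.1,0.88,0.2,0,0,0,0],
    [-0.1,0.88,0.2,0,0,0,0],
    [-0.1,0.88,0.2,0,0,0,0],
  ],
)

```text
time: 4.65
tool_pos: [0.4727, 0.0282, 0.2375]
tcp_rot: [2.647, 1.692, -0.001]
wrist_force: [0.4, 0.1, 0.3]
width: 1.001
grip_force: 0.0
```

```bash
cat > look.py <<'E'
import sys
from h import *
s=bot.read_state();print({k:np.round(s[k],3).tolist() for k in('time','tool_pos','tcp_rot')})
n=sys.argv[1];c=K('wrist');a=save('wrist',n);np.savez(n,R=c[2],t=c[3])
print('cam',-c[2].T@c[3])
for t in ['spring_rod','rod_end','keyway_step','keeper_knob']:
    print(t,[(px(r['at']).round(1).tolist(),round(r['score'],2)) for r in bot.mark_of(t,'wrist')[:2]])
E
python3 look.py w3; python3 - <<'E'
from h import *
# tang azimuth from w2 pose: same R, cam position known
k,d,R,t=K('wrist'); C=np.array([0.5316715,-0.17400368,0.34633865]); c=(k,d,R,-R@C)
q=lambda p,z:onz('wrist',np.array(p)/5+[264,88],z,c)
a=q((313,294),.072);b=q((297,397),.070);g=q((304,350),.006);print(a,b,np.degrees(np.arctan2(*(b-a)[[1,0]])),np.degrees(np.arctan2(*(g-a)[[1,0]])),g)
E
```

```text
{'time': 4.65, 'tool_pos': [0.473, 0.028, 0.237], 'tcp_rot': [2.647, 1.692, -0.001]}
cam [0.50142367 0.08872154 0.41134261]
spring_rod [([344.5, 137.2], 0.84), ([220.7, 184.8], 0.7)]
rod_end [([311.9, 145.8], 0.9)]
keyway_step [([330.6, 138.2], 0.9)]
keeper_knob [([372.7, 39.6], 0.7), ([218.6, 187.5], 0.36)]
[ 0.53105313 -0.1760546   0.072     ] [ 0.52192744 -0.18962352  0.07      ] -123.92255665466236 -123.46395882526886 [ 0.52478118 -0.18554345  0.006     ]
```

View pics/w3.png

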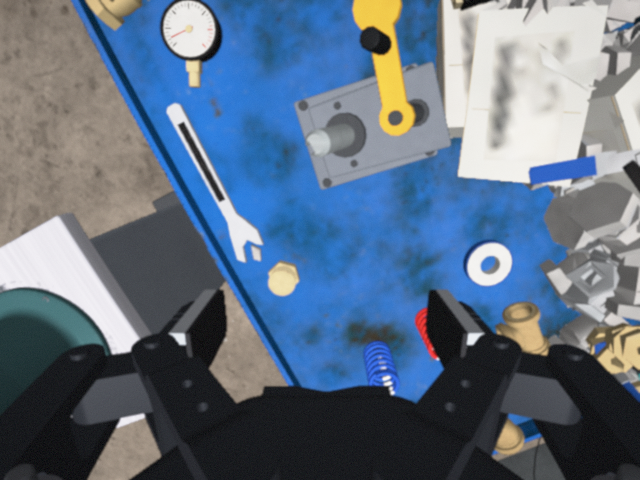

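```bash
python3 - <<'E'
import cv2
a=cv2.imread('pics/w3.png')[50:200,290:460]
b=cv2.resize(a,None,fx=4,fy=4,interpolation=cv2.INTER_CUBIC)
for i in range(0,170,20): cv2.line(b,(i*4,0),(i*4,6),(0,0,255),1)
for i in range(0,150,20): cv2.line(b,(0,i*4),(6,i*4),(0,0,255),1)
cv2.imwrite('pics/c3.png',b)
E
```

```text
(no output)
```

View pics/c3.png

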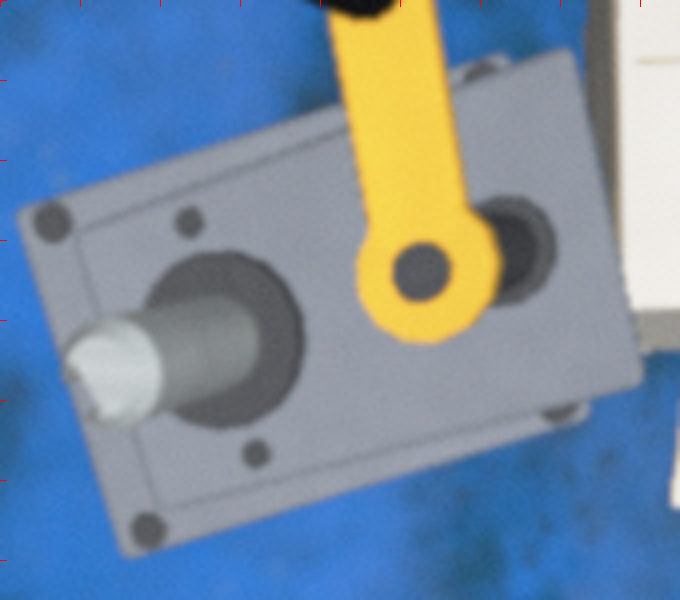

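```bash
cat > fit.py <<'E'
from h import *
from scipy.optimize import least_squares
kw,dw,_,_=K('wrist'); z=np.load('w3.npz'); cams={'w':(kw,dw,z['R'],z['t']),'s':K('scene'),'t':K('top')}
w=lambda x,y:np.array([x,y])/4+[290,50]
def RF(yaw): return Rot.from_euler('z',yaw).as_matrix()@Rot.from_euler('y',-.42).as_matrix()
obs=[('w',(0,0,0),w(222,340)),('w',(0,0,.0685),w(113,372)),('w',(.075,0,.0835),w(424,271)),
('s',(0,0,0),(257.5,298)),('s',(0,0,.070),(263.5,279.5)),('s',(.075,0,.0835),(241.6,246.5)),('t',(0,0,0),(256.6,222.6)),('t',(.075,0,.0835),(251.5,202.3))]
def res(p,full=False):
    O,yaw,s=p[:3],p[3],p[4]; F=RF(yaw); r=[]
    for n,X,u in obs:
        k=cams[n]; r.append((proj(None,O+F@np.array(X),k)[0]-u)*(1 if n=='w' else .7))
    for y,u in((s,w(190,222)),(-s,w(256,454))): r.append(proj(None,O+F@np.array([0,y,-.006]),cams['w'])[0]-u)
    return np.array(r) if full else np.concatenate(r)
if __name__=='__main__':
    f=least_squares(res,[.52,.09,.05,0,.03],loss='soft_l1',f_scale=1.5)
    print(f.x.round(4),'\n',res(f.x,1).round(1))
    O=f.x[:3];F=RF(f.x[3]);print('F\n',F.round(4));print('end',O+F@[0,0,.072])
    kb=lambda a,zz:O+F@np.array([.075-.05*np.cos(a),.05*np.sin(a),zz])
    k=least_squares(lambda a:proj(None,kb(a[0],.1175),cams['w'])[0]-[375,39],[1.7]);print('keeper angle',k.x,k.fun)
    np.save('stand.npy',f.x)
E
python3 fit.py
```

```text
[ 0.5227  0.0886  0.0408 -0.1346  0.0314] 
 [[-1.1  0.3]
 [-0.5  0.2]
 [ 0.2  0.3]
 [-0.5 -0.2]
 [ 0.2 -0.1]
 [-0.8  0.8]
 [-0.1 -0.7]
 [ 0.2 -1. ]
 [ 0.4 -0.2]
 [ 0.4 -0.2]]
F
 [[ 0.9048  0.1342 -0.4041]
 [-0.1226  0.991   0.0547]
 [ 0.4078  0.      0.9131]]
end [0.4935685  0.09249116 0.10651955]
keeper angle [1.70420265] [-0.18716733 -0.68904644]
```

The fit is consistent, with residuals under about 1 px. The keeper is at about 1.70 rad and the stand yaw is -0.135. Now the grasp: back over the red spring, then down.

servo_tool(
  series=[
    [0.195,-0.68,-0.29,0,0,-0.022,0],
    [0.195,-0.68,-0.29,0,0,-0.022,0],
    [0.195,-0.68,-0.29,0,0,-0.022,0],
    [0.195,-0.68,-0.29,0,0,-0.022,0],
  ],
)

```text
time: 5.3
tool_pos: [0.5011, -0.0743, 0.1927]
tcp_rot: [-2.704, -1.595, 0.004]
wrist_force: [0.7, -0.1, 0.2]
width: 1.0
grip_force: 0.0
```

servo_tool(
  series=[
    [0.195,-0.68,-0.29,0,0,-0.022,0],
    [0.195,-0.68,-0.29,0,0,-0.022,0],
    [0.195,-0.68,-0.29,0,0,-0.022,0],
    [0.195,-0.68,-0.29,0,0,-0.022,0],
    [0.195,-0.68,-0.29,0,0,-0.022,0],
    [0.195,-0.68,-0.29,0,0,-0.022,0],
    [0.195,-0.68,-0.29,0,0,-0.022,0],
  ],
)

```text
time: 6.0
tool_pos: [0.5315, -0.1732, 0.152]
tcp_rot: [2.755, 1.509, 0.002]
wrist_force: [-0.5, 1.0, -1.2]
width: 1.005
grip_force: 0.0
```

```bash
python3 - <<'E'
from h import *
s=bot.read_state();print(s['time'],s['tool_pos'],s['tcp_rot'],Rot.from_rotvec(s['tcp_rot']).as_matrix().round(4))
print('shift units',(np.array([.5315,-.1755,.034])-s['tool_pos'])/.15)
E
```

```text
6.0 [ 0.53154159 -0.17319999  0.15197684] [2.75469130e+00 1.50863558e+00 1.95657083e-03] [[ 5.385e-01  8.426e-01  1.500e-03]
 [ 8.426e-01 -5.385e-01 -1.000e-04]
 [ 7.000e-04  1.300e-03 -1.000e+00]]
shift units [-2.77264174e-04 -1.53333883e-02 -7.86512290e-01]
```

servo_tool(
  series=[
    [0,-0.013,-0.4,0,0,0,0],
    [0,-0.013,-0.79,0,0,0,0],
    [0,-0.013,-0.79,0,0,0,0],
    [0,-0.013,-0.79,0,0,0,0],
    [0,-0.013,-0.79,0,0,0,0.3],
    [0,-0.013,-0.79,0,0,0,0.4],
    [0,-0.013,-0.79,0,0,0,0.5],
    [0,-0.013,-0.79,0,0,0,0.6],
    [0,-0.013,-0.79,0,0,0,0.7],
    [0,-0.013,-0.79,0,0,0,1],
    [0,-0.013,-0.79,0,0,0,1],
    [0,-0.013,-0.79,0,0,0,1],
    [0,-0.013,-0.79,0,0,0,1],
  ],
  newtons=60,
)

```text
time: 7.3
tool_pos: [0.5329, -0.177, 0.0351]
tcp_rot: [2.754, 1.505, 0.004]
wrist_force: [-2.1, 1.0, 7.9]
width: 0.414
grip_force: 59.1
```

```bash
python3 - <<'E'
from h import *
s=bot.read_state();print({k:np.round(v,4).tolist() for k,v in s.items()})
E
```

```text
{'time': 7.3, 'q': [-0.3652, 0.2087, 2.0016, 0.0003, 0.9276, 0.2051], 'joint_vel': [-0.0008, -0.0006, 0.0005, -0.0, -0.0003, 0.0016], 'joint_torque': [-0.2932, -39.0861, -28.9875, -0.1251, -0.6266, -0.0001], 'tool_pos': [0.5329, -0.177, 0.0351], 'tcp_rot': [2.7544, 1.5054, 0.004], 'wrist_force': [-2.094, 0.9922, 7.9078], 'torque': [0.1429, 0.1974, 0.0228], 'grip_force': 59.1238, 'width': 0.4136}
```

servo_tool(
  series=[
    [0,0,0.1,0,0,0,1],
    [0,0,0.4,0,0,0,1],
    [0,0,0.75,0,0,0,1],
    [0,0,1,0,0,0,1],
    [0,0,1,0,0,0,1],
    [0,0,1,0,0,0,1],
  ],
)

```text
time: 7.9
tool_pos: [0.5322, -0.1769, 0.185]
tcp_rot: [2.754, 1.505, 0.004]
wrist_force: [0.7, -1.6, -2.4]
width: 0.411
grip_force: 60.4
```

```bash
cat > plan.py <<'E'
from h import *
import sys
p=np.load('stand.npy');O=p[:3]
F=Rot.from_euler('z',p[3]).as_matrix()@Rot.from_euler('y',-.42).as_matrix()
R0=Rot.from_rotvec([2.7544,1.5054,.004]).as_matrix(); S0=Rot.from_euler('z',56.3,degrees=True).as_matrix(); off=.035
A=S0.T@R0   # tool in spring frame
def show(off=off):
    s=bot.read_state();R=Rot.from_rotvec(s['tcp_rot']).as_matrix();Rs=R@A.T
    o=s['tool_pos']+R[:,2]*off if False else s['tool_pos']-Rs[:,2]*off
    l=F.T@(o-O);L=F.T@Rs
    print('t',round(s['time'],2),'rodframe mm',(l*1e3).round(1),'twist',round(np.arctan2(L[1,0],L[0,0]),3),'tilt',L[:2,2].round(3),'F_rod',(F.T@s['wrist_force']).round(1),'tq',(F.T@s['torque']).round(2),'w',round(s['width'],3),'q',np.round(s['q'],2))
    return s,R
def goto(xyz,tw):
    s,R=show();T=F@Rot.from_euler('z',tw).as_matrix();Rt=T@A
    d=(O+F@np.array(xyz)+T[:,2]*off-s['tool_pos'])/.15; r=Rot.from_matrix(Rt@R.T).as_rotvec()/np.pi
    print('shift',d.round(3),'turn',r.round(4),'deg',np.degrees(np.linalg.norm(r)*np.pi).round(1))
if __name__=='__main__':
    a=list(map(float,sys.argv[1:])); goto(np.array(a[:3])/1e3,a[3])
    print('axis z per mm (units)',(F[:,2]*.001/.15).round(5),'zturn per rad',(F[:,2]/np.pi).round(4))
E
python3 plan.py 0 0 95 .27
```

```text
t 7.9 rodframe mm [  85.7 -261.8   81.3] twist 1.152 tilt [0.407 0.   ] F_rod [-0.2 -1.5 -2.6] tq [-0.03 -0.02 -0.06] w 0.411 q [-0.37  0.06  1.87 -0.    1.21  0.21]
shift [-0.414  1.817 -0.17 ] turn [ 0.0395 -0.1319 -0.2656] deg 53.8
axis z per mm (units) [-0.00269  0.00036  0.00609] zturn per rad [-0.1286  0.0174  0.2906]
```

servo_tool(
  series=[
    [-0.2,0.9,0.1,0.02,-0.066,-0.133,1],
    [-0.2,0.9,0.1,0.02,-0.066,-0.133,1],
    [-0.2,0.9,0.1,0.02,-0.066,-0.133,1],
    [-0.2,0.9,0.1,0.02,-0.066,-0.133,1],
    [-0.2,0.9,0.1,0.02,-0.066,-0.133,1],
    [-0.2,0.9,0.1,0.02,-0.066,-0.133,1],
  ],
)

```text
time: 8.5
tool_pos: [0.5008, -0.0419, 0.1964]
tcp_rot: [2.951, 0.884, 0.323]
wrist_force: [-0.5, 0.3, -0.9]
width: 0.407
grip_force: 60.7
```

```bash
python3 plan.py 0 0 95 .27
```

```text
t 8.5 rodframe mm [  52.2 -130.5  109.7] twist 0.701 tilt [ 0.213 -0.048] F_rod [-0.8  0.2 -0.6] tq [-0.08  0.1   0.01] w 0.407 q [-0.17 -0.22  2.12  0.06  1.04  0.79]
shift [-0.204  0.917 -0.246] turn [ 0.0184 -0.0672 -0.1334] deg 27.1
axis z per mm (units) [-0.00269  0.00036  0.00609] zturn per rad [-0.1286  0.0174  0.2906]
```

servo_tool(
  series=[
    [-0.204,0.6,0.0,0.018,-0.067,-0.133,1],
    [-0.204,0.917,0.0,0.018,-0.067,-0.133,1],
    [-0.204,0.917,-0.1,0.018,-0.067,-0.133,1],
    [-0.204,0.917,-0.24,0.018,-0.067,-0.133,1],
    [-0.204,0.917,-0.24,0.018,-0.067,-0.133,1],
    [-0.204,0.917,-0.24,0.018,-0.067,-0.133,1],
    [-0.204,0.917,-0.24,0.018,-0.067,-0.133,1],
  ],
)

```text
time: 9.2
tool_pos: [0.4708, 0.0958, 0.1609]
tcp_rot: [2.975, 0.231, 0.622]
wrist_force: [-0.0, 0.6, -0.0]
width: 0.407
grip_force: 60.9
```

```bash
python3 plan.py 0 0 95 .27; python3 - <<'E'
from h import *
a=save('scene','s4');b=save('wrist','w4')
c=np.zeros((600,800,3),np.uint8)
c[:,:400]=cv2.resize(a[200:340,210:303],(400,600),interpolation=3)[:,:,::-1]
c[:300,400:]=cv2.resize(b,(400,300))[:,:,::-1]
c[300:,400:]=cv2.resize(b[:360,80:560],(400,300))[:,:,::-1]
cv2.imwrite('pics/c4.png',c)
for n in ('scene','wrist'):
  for t in ('spring','tang','rod_end'):
    print(n,t,[(px(r['at']).round(1).tolist(),round(r['score'],2)) for r in bot.mark_of(t,n)[:3]])
E
```

```text
t 9.2 rodframe mm [ 1.2  0.1 96. ] twist 0.273 tilt [0.001 0.002] F_rod [-0.1  0.5  0. ] tq [ 0.    0.33 -0.  ] w 0.407 q [ 0.28 -0.36  2.34 -0.24  0.79  1.84]
shift [-0.005 -0.001 -0.01 ] turn [ 0.001  -0.0003 -0.0007] deg 0.2
axis z per mm (units) [-0.00269  0.00036  0.00609] zturn per rad [-0.1286  0.0174  0.2906]
scene spring [([268.4, 270.7], 0.85), ([360.9, 259.3], 0.75)]
scene tang [([269.9, 274.5], 0.83), ([364.4, 253.6], 0.73)]
scene rod_end [([265.9, 277.9], 0.94), ([244.1, 388.5], 0.66)]
wrist spring [([557.0, 332.7], 0.86), ([321.1, 253.7], 0.81)]
wrist tang [([565.5, 334.1], 0.92), ([322.6, 266.9], 0.73)]
wrist rod_end []
```

View pics/c4.png

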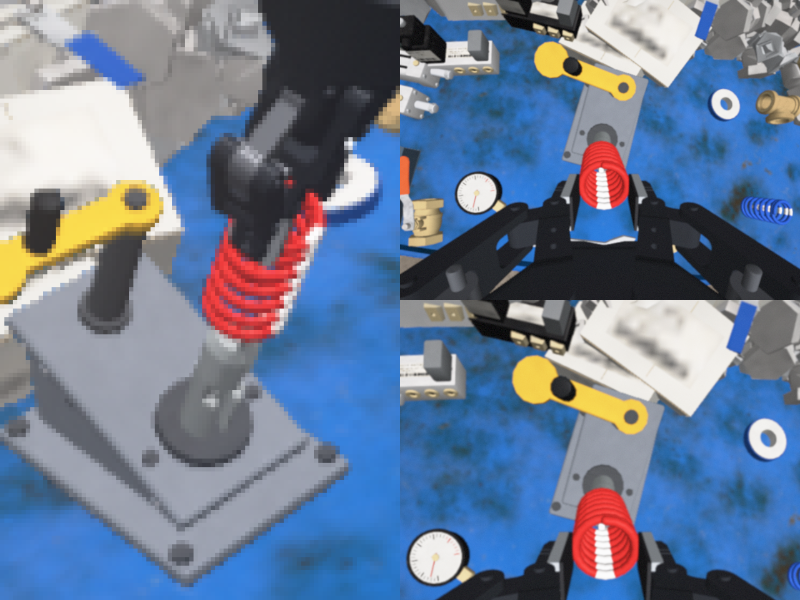

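The scene view shows the spring coaxial with the rod just above its end, stripe toward the robot. The grip is straight. I'll check the relative offset numerically.

```bash
python3 - <<'E'
from plan import *
P=lambda x:O+F@np.array(x)
o=P([.0012,.0001,.096]);e=P([0,0,.072]);T=o+F@np.array([-.011*np.cos(.27),-.011*np.sin(.27),.003])
for n in('scene','wrist'):
    print(n,'spring',proj(n,o).round(1),'tang',proj(n,T).round(1),'end',proj(n,e).round(1),'top',proj(n,o+F[:,2]*.072).round(1),'shoulder',proj(n,O).round(1), 'hub',proj(n,P([.075,0,.0835])).round(1))
# red blobs in the wrist picture: silhouette edges
im=cv2.imread('pics/w4.png').astype(int); m=(im[:,:,2]-np.maximum(im[:,:,0],im[:,:,1])>60)
for r in range(222,330,12):
    x=np.nonzero(m[r,230:420])[0]+230
    print(r,x.min() if len(x) else None,x.max() if len(x) else None)
# model silhouette
th=np.linspace(0,2*np.pi,60)
for z in(0,.02,.04,.06,.072):
    q=proj('wrist',[o+F@np.array([.01925*np.cos(a),.01925*np.sin(a),z]) for a in th]); print(z,q.min(0).round(1),q.max(0).round(1))
E
```

```text
scene spring [[266.1 271.4]] tang [[271.3 273.9]] end [[264.  278.7]] top [[274.7 248.7]] shoulder [[256.7 297.8]] hub [[240.5 247.6]]
wrist spring [[323.6 252.8]] tang [[323.4 270.2]] end [[323.3 244.1]] top [[323.6 302.4]] shoulder [[323.4 222. ]] hub [[356.4 140.6]]
222 None None
234 301 343
246 294 350
258 292 355
270 290 359
282 287 365
294 286 366
306 287 366
318 293 359
0 [294.1 224. ] [353.1 280.2]
0.02 [291.3 231.8] [355.9 292.9]
0.04 [287.8 241.3] [359.3 308.1]
0.06 [283.6 253.2] [363.5 326.7]
0.072 [280.5 261.8] [366.5 340.1]
```

servo_tool(
  series=[
    [0.01,-0.001,-0.04,0,0,0,1],
    [0.02,-0.003,-0.064,0,0,0,1],
    [0.034,-0.005,-0.094,0,0,0,1],
    [0.048,-0.007,-0.125,0,0,0,1],
    [0.061,-0.008,-0.155,0,0,0,1],
    [0.075,-0.01,-0.186,0,0,0,1],
    [0.08,-0.0105,-0.198,0,0,0,1],
    [0.08,-0.0105,-0.198,0,0,0,1],
    [0.08,-0.0105,-0.198,0,0,0,1],
  ],
)

```text
time: 10.5
tool_pos: [0.4825, 0.0945, 0.1316]
tcp_rot: [2.976, 0.228, 0.625]
wrist_force: [-0.0, 0.1, -1.4]
width: 0.409
grip_force: 60.9
```

```bash
python3 plan.py 0 0 50 .27
```

```text
t 10.5 rodframe mm [-0.   0.4 64.5] twist 0.27 tilt [-0.001  0.001] F_rod [-0.6  0.1 -1.3] tq [-0.13  0.31 -0.02] w 0.409 q [ 0.27 -0.3   2.36 -0.26  0.71  1.85]
shift [ 0.039 -0.008 -0.088] turn [0.0005 0.0003 0.    ] deg 0.1
axis z per mm (units) [-0.00269  0.00036  0.00609] zturn per rad [-0.1286  0.0174  0.2906]
```

servo_tool(
  series=[
    [0.013,-0.003,-0.03,0,0,0,1],
    [0.027,-0.005,-0.061,0,0,0,1],
    [0.04,-0.008,-0.091,0,0,0,1],
    [0.054,-0.009,-0.122,0,0,0,1],
    [0.067,-0.011,-0.152,0,0,0,1],
    [0.078,-0.012,-0.177,0,0,0,1],
    [0.078,-0.012,-0.177,0,0,0,1],
    [0.078,-0.012,-0.177,0,0,0,1],
  ],
)

```text
time: 11.3
tool_pos: [0.4942, 0.0927, 0.1049]
tcp_rot: [2.976, 0.227, 0.625]
wrist_force: [1.7, 0.5, -1.5]
width: 0.408
grip_force: 60.9
```

```bash
python3 plan.py 0 0 30 .27
```

```text
t 11.3 rodframe mm [-0.1  0.3 35.3] twist 0.27 tilt [-0.001  0.001] F_rod [ 0.9  0.8 -2. ] tq [0.01 0.32 0.01] w 0.408 q [ 0.26 -0.24  2.37 -0.27  0.64  1.86]
shift [ 0.015 -0.004 -0.032] turn [0.0004 0.0002 0.0001] deg 0.1
axis z per mm (units) [-0.00269  0.00036  0.00609] zturn per rad [-0.1286  0.0174  0.2906]
```

No contact force so far. I'll feel gently for the step.

servo_tool(
  series=[
    [0.005,-0.001,-0.012,0,0,0,1],
    [0.008,-0.001,-0.018,0,0,0,1],
    [0.011,-0.001,-0.024,0,0,0,1],
    [0.011,-0.001,-0.024,0,0,0,1],
  ],
)

```text
time: 11.7
tool_pos: [0.4976, 0.0931, 0.1037]
tcp_rot: [2.975, 0.227, 0.631]
wrist_force: [-4.1, 0.8, 7.9]
width: 0.41
grip_force: 61.9
```

servo_tool(
  series=[
    [0.003,0,-0.006,0,0,0,1],
    [0.003,0,-0.006,0,0,0,1],
  ],
)

```text
time: 11.9
tool_pos: [0.4988, 0.0933, 0.1037]
tcp_rot: [2.975, 0.227, 0.634]
wrist_force: [-4.2, 0.8, 9.5]
width: 0.411
grip_force: 62.3
```

servo_tool(
  series=[
    [0.003,0,-0.006,0,0,0,1],
    [0.003,0,-0.006,0,0,0,1],
  ],
)

```text
time: 12.1
tool_pos: [0.4997, 0.0934, 0.1035]
tcp_rot: [2.975, 0.227, 0.635]
wrist_force: [-6.3, -0.3, 13.2]
width: 0.408
grip_force: 62.8
```

```bash
python3 plan.py 0 0 34 -.27
```

```text
t 12.1 rodframe mm [ 4.4  1.7 31.8] twist 0.27 tilt [-0.007 -0.001] F_rod [-0.3 -1.1 14.6] tq [-0.16  0.35 -0.05] w 0.408 q [ 0.26 -0.23  2.36 -0.28  0.63  1.87]
shift [-0.033 -0.007  0.002] turn [ 0.07   -0.0071 -0.1568] deg 30.9
axis z per mm (units) [-0.00269  0.00036  0.00609] zturn per rad [-0.1286  0.0174  0.2906]
```

Contact at the step: about 15 N along the rod axis. I back off about 2 mm above where it was free, then twist.

servo_tool(
  series=[
    [-0.012,0.001,0.025,0,0,0,1],
    [-0.021,0.002,0.045,0,0,0,1],
    [-0.021,0.002,0.045,0,0,0,1],
    [-0.021,0.002,0.045,0,0,0,1],
  ],
)

```text
time: 12.5
tool_pos: [0.4934, 0.0928, 0.1062]
tcp_rot: [2.976, 0.228, 0.625]
wrist_force: [0.6, -0.3, -1.6]
width: 0.408
grip_force: 61.0
```

```bash
python3 plan.py 0 0 36.5 -.27;python3 - <<'E'
from h import *
im=save('wrist','w5').astype(int); m=(im[:,:,0]-np.maximum(im[:,:,1],im[:,:,2])>60)
for r in range(222,340,12):
    x=np.nonzero(m[r,230:420])[0]+230
    print(r,x.min() if len(x) else None,x.max() if len(x) else None,end='; ')
ys=np.nonzero(m[:,300:350])[0];print('rows',ys.min(),ys.max())
im=cv2.imread('pics/w4.png').astype(int); m=(im[:,:,2]-np.maximum(im[:,:,0],im[:,:,1])>60)
ys=np.nonzero(m[:,300:350])[0];print('rows before',ys.min(),ys.max())
E
```

```text
t 12.5 rodframe mm [-0.3  0.3 36.8] twist 0.271 tilt [-0.001  0.001] F_rod [-0.1 -0.2 -1.7] tq [-0.05  0.22  0.02] w 0.408 q [ 0.26 -0.24  2.37 -0.27  0.65  1.86]
shift [ 0.002 -0.002 -0.001] turn [ 0.07   -0.0093 -0.1569] deg 31.0
axis z per mm (units) [-0.00269  0.00036  0.00609] zturn per rad [-0.1286  0.0174  0.2906]
222 None None; 234 301 343; 246 294 350; 258 292 355; 270 289 359; 282 287 365; 294 286 366; 306 287 366; 318 292 359; 330 307 344; rows 225 332
rows before 225 332
```

The spring hasn't slipped in the grip (same silhouette). Twisting clockwise.

servo_tool(
  series=[
    [0,-0.001,0,0.0115,-0.0016,-0.026,1],
    [0,-0.002,0,0.023,-0.0031,-0.052,1],
    [0,-0.002,0,0.035,-0.0047,-0.079,1],
    [0,-0.002,0,0.046,-0.0062,-0.105,1],
    [0,-0.002,0,0.058,-0.0078,-0.131,1],
    [0,-0.002,0,0.07,-0.0094,-0.157,1],
    [0,-0.002,0,0.07,-0.0094,-0.157,1],
    [0,-0.002,0,0.07,-0.0094,-0.157,1],
  ],
)

```text
time: 13.35
tool_pos: [0.4934, 0.0925, 0.1061]
tcp_rot: [-2.996, 0.586, -0.65]
wrist_force: [-0.3, 0.0, -1.6]
width: 0.409
grip_force: 61.0
```

```bash
python3 plan.py 0 0 30 -.27
```

```text
t 13.35 rodframe mm [-0.3 -0.  36.7] twist -0.268 tilt [-0.  0.] F_rod [-0.9  0.  -1.4] tq [-0.01  0.37 -0.01] w 0.409 q [ 0.26 -0.24  2.36 -0.27  0.65  2.4 ]
shift [ 0.02  -0.003 -0.04 ] turn [ 0.0003 -0.     -0.0004] deg 0.1
axis z per mm (units) [-0.00269  0.00036  0.00609] zturn per rad [-0.1286  0.0174  0.2906]
```

servo_tool(
  series=[
    [0.006,-0.001,-0.012,0,0,0,1],
    [0.012,-0.002,-0.025,0,0,0,1],
    [0.018,-0.003,-0.037,0,0,0,1],
    [0.022,-0.003,-0.047,0,0,0,1],
    [0.022,-0.003,-0.047,0,0,0,1],
  ],
)

```text
time: 13.85
tool_pos: [0.4968, 0.0921, 0.099]
tcp_rot: [-2.995, 0.588, -0.65]
wrist_force: [0.0, -1.0, -1.5]
width: 0.41
grip_force: 61.0
```

```bash
python3 plan.py 0 0 8 -.27
```

```text
t 13.85 rodframe mm [-0.1 -0.  28.8] twist -0.27 tilt [0. 0.] F_rod [-0.5 -1.  -1.4] tq [-0.03  0.29 -0.01] w 0.41 q [ 0.25 -0.23  2.37 -0.27  0.63  2.4 ]
shift [ 0.057 -0.008 -0.126] turn [ 0.0001 -0.      0.0001] deg 0.0
axis z per mm (units) [-0.00269  0.00036  0.00609] zturn per rad [-0.1286  0.0174  0.2906]
```

It slid past the step freely. On down to about 8 mm.

servo_tool(
  series=[
    [0.011,-0.002,-0.024,0,0,0,1],
    [0.022,-0.003,-0.049,0,0,0,1],
    [0.033,-0.005,-0.073,0,0,0,1],
    [0.044,-0.006,-0.097,0,0,0,1],
    [0.057,-0.008,-0.126,0,0,0,1],
    [0.057,-0.008,-0.126,0,0,0,1],
    [0.057,-0.008,-0.126,0,0,0,1],
  ],
)

```text
time: 14.55
tool_pos: [0.5054, 0.0909, 0.0802]
tcp_rot: [-2.995, 0.589, -0.65]
wrist_force: [0.2, 0.2, -0.9]
width: 0.41
grip_force: 61.0
```

servo_tool(
  series=[
    [0.003,0,-0.006,0,0,0,1],
    [0.006,-0.001,-0.012,0,0,0,1],
    [0.006,-0.001,-0.012,0,0,0,1],
  ],
)

```text
time: 14.85
tool_pos: [0.5064, 0.0908, 0.0787]
tcp_rot: [-2.995, 0.589, -0.651]
wrist_force: [-0.1, 0.3, -1.3]
width: 0.413
grip_force: 61.0
```

```bash
python3 plan.py 0 0 3 -.27
```

```text
t 14.85 rodframe mm [0.6 0.  6.3] twist -0.27 tilt [-0.001  0.   ] F_rod [-0.7  0.3 -1.1] tq [0.05 0.29 0.01] w 0.413 q [ 0.24 -0.17  2.37 -0.29  0.57  2.41]
shift [ 0.006 -0.001 -0.022] turn [0.     0.0002 0.0001] deg 0.0
axis z per mm (units) [-0.00269  0.00036  0.00609] zturn per rad [-0.1286  0.0174  0.2906]
```

Expected seating is around 3–4 mm in this reading, so gentle 1 mm steps.

servo_tool(
  series=[
    [0.002,0,-0.007,0,0,0,1],
    [0.003,0,-0.012,0,0,0,1],
    [0.003,0,-0.012,0,0,0,1],
  ],
)

```text
time: 15.15
tool_pos: [0.5071, 0.0909, 0.0772]
tcp_rot: [-2.994, 0.589, -0.652]
wrist_force: [-2.1, -0.2, -0.3]
width: 0.411
grip_force: 61.3
```

servo_tool(
  series=[
    [0.002,0,-0.006,0,0,0,1],
    [0.002,0,-0.006,0,0,0,1],
  ],
)

```text
time: 15.35
tool_pos: [0.5077, 0.0909, 0.0773]
tcp_rot: [-2.994, 0.589, -0.653]
wrist_force: [-5.8, -0.4, 8.9]
width: 0.412
grip_force: 62.4
```

servo_tool(
  series=[
    [0.002,0,-0.006,0,0,0,1],
    [0.002,0,-0.006,0,0,0,1],
  ],
)

```text
time: 15.55
tool_pos: [0.5083, 0.0909, 0.0774]
tcp_rot: [-2.994, 0.589, -0.653]
wrist_force: [-12.4, 0.4, 17.3]
width: 0.413
grip_force: 63.6
```

```bash
python3 plan.py 0 0 3 -.27
```

```text
t 15.55 rodframe mm [1.7 0.4 4.4] twist -0.271 tilt [-0.002  0.   ] F_rod [-4.3 -1.2 20.8] tq [-0.62  1.15 -0.04] w 0.413 q [ 0.24 -0.17  2.37 -0.29  0.57  2.42]
shift [-0.006 -0.002 -0.013] turn [0.     0.0007 0.0003] deg 0.1
axis z per mm (units) [-0.00269  0.00036  0.00609] zturn per rad [-0.1286  0.0174  0.2906]
```

Firm stop at about 4.4, exactly 30 mm below the felt step, so the spring is on the shoulder. Release and retreat along the rod.

servo_tool(
  series=[
    [0,0,0,0,0,0,0.4],
    [0,0,0,0,0,0,0.3],
    [0,0,0,0,0,0,0.2],
    [0,0,0,0,0,0,0.1],
    [0,0,0,0,0,0,0.1],
    [0,0,0,0,0,0,0.1],
    [-0.06,0.008,0.137,0,0,0,0.1],
    [-0.12,0.016,0.274,0,0,0,0.1],
    [-0.18,0.024,0.41,0,0,0,0.1],
    [-0.242,0.032,0.548,0,0,0,0.1],
    [-0.242,0.032,0.548,0,0,0,0.1],
    [-0.242,0.032,0.548,0,0,0,0.1],
  ],
)

```text
time: 16.75
tool_pos: [0.4715, 0.0957, 0.1576]
tcp_rot: [-2.994, 0.588, -0.653]
wrist_force: [-0.6, -0.4, 0.0]
width: 0.899
grip_force: 0.0
```

```bash
python3 plan.py 0 0 90 -.27; python3 - <<'E'
from h import *
a=save('scene','s6');b=save('wrist','w6')
c=np.zeros((600,800,3),np.uint8)
c[:,:400]=cv2.resize(a[200:340,210:303],(400,600),interpolation=3)[:,:,::-1]
c[:300,400:]=cv2.resize(b,(400,300))[:,:,::-1]
c[300:,400:]=cv2.resize(b[120:300,200:440],(400,300))[:,:,::-1]
cv2.imwrite('pics/c6.png',c)
E
```

```text
t 16.75 rodframe mm [ 0.6  0.3 92.7] twist -0.27 tilt [-0.002 -0.   ] F_rod [-0.5 -0.5  0.2] tq [0.   0.2  0.03] w 0.899 q [ 0.28 -0.36  2.34 -0.24  0.78  2.38]
shift [ 0.004 -0.002 -0.018] turn [-0.0001  0.0006  0.0001] deg 0.1
axis z per mm (units) [-0.00269  0.00036  0.00609] zturn per rad [-0.1286  0.0174  0.2906]
```

View pics/c6.png

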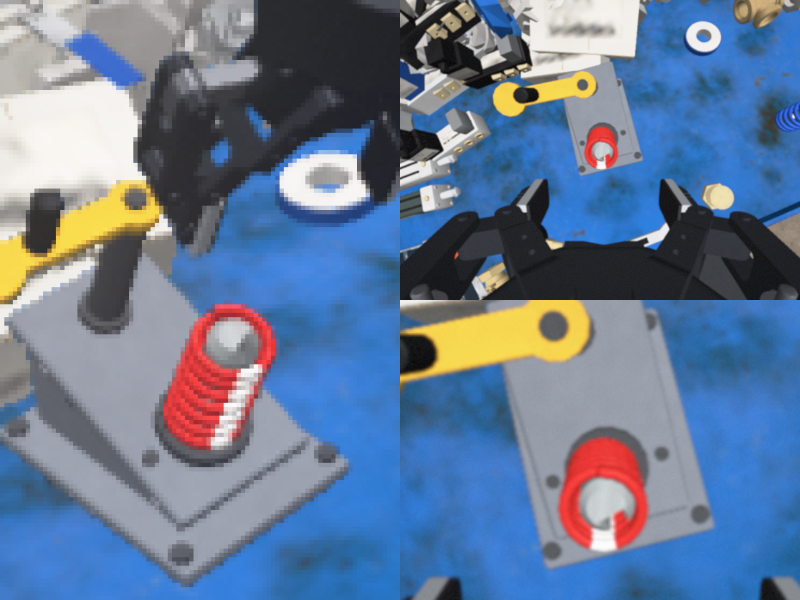

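The spring is seated flush with the rod end, stripe on the lower-keyway side. Next, the keeper knob: locate it with both cameras.

```bash
python3 - <<'E'
from plan import *
from scipy.optimize import least_squares
cs={n:K(n) for n in('scene','wrist','top')}; rs=[]
L=lambda X:(F.T@(X-O)*1e3).round(1)
for n in cs:
    bot.read_camera(n)
    r=bot.mark_of('keeper_knob',n); e=bot.mark_of('rod_end',n)
    if r: u=px(r[0]['at']);print(n,u.round(1),r[0]['score'],'pred a=1.704',proj(n,O+F@np.array([.0816,.0496,.1055])).round(1)); rs.append(ray(n,u,cs[n]))
    if e: print(n,'rod_end',px(e[0]['at']).round(1),round(e[0]['score'],2),'pred',proj(n,O+F@[0,0,.072]).round(1),'pred+4',proj(n,O+F@[0,0,.076]).round(1))
X=tri(rs);print('tri knob rodframe',L(X))
if len(rs)>1: print('tri w/o top',L(tri(rs[:2])))
E
python3 plan.py 81.5 49.5 117 1.422
```

```text
wrist [197.8 153.5] 0.6 pred a=1.704 [[202.5 147.1]]
wrist rod_end [322.4 243.5] 0.93 pred [[324.1 243.5]] pred+4 [[324.1 245.1]]
top [223.4 201.1] 0.71 pred a=1.704 [[226.7 197.3]]
top rod_end [250.4 232.4] 0.88 pred [[250.2 231.7]] pred+4 [[249.9 232.3]]
tri knob rodframe [ 77.1  50.8 117.9]
tri w/o top [ 77.1  50.8 117.9]
t 17.3 rodframe mm [-0.1  0.  92.4] twist -0.27 tilt [-0.  0.] F_rod [ 1.1  0.5 -0.1] tq [0.01 0.19 0.  ] w 0.902 q [ 0.28 -0.36  2.34 -0.24  0.79  2.38]
shift [0.47  0.269 0.372] turn [-0.2176  0.0296  0.4919] deg 97.0
axis z per mm (units) [-0.00269  0.00036  0.00609] zturn per rad [-0.1286  0.0174  0.2906]
```

servo_tool(
  series=[
    [-0.06,0.01,0.2,0,0,0,0.3],
    [0,0.05,0.37,-0.04,0.005,0.09,0.3],
    [0.1,0.1,0.372,-0.08,0.011,0.18,0.4],
    [0.2,0.15,0.372,-0.12,0.016,0.27,0.4],
    [0.3,0.2,0.372,-0.16,0.022,0.36,0.4],
    [0.4,0.269,0.372,-0.2176,0.0296,0.492,0.4],
    [0.46,0.269,0.372,-0.2176,0.0296,0.492,0.4],
    [0.46,0.269,0.372,-0.2176,0.0296,0.492,0.4],
    [0.46,0.269,0.372,-0.2176,0.0296,0.492,0.4],
    [0.46,0.269,0.372,-0.2176,0.0296,0.492,0.4],
    [0.46,0.269,0.372,-0.2176,0.0296,0.492,0.4],
    [0.46,0.269,0.372,-0.2176,0.0296,0.492,0.4],
    [0.46,0.269,0.372,-0.2176,0.0296,0.492,0.4],
    [0.46,0.269,0.372,-0.2176,0.0296,0.492,0.4],
  ],
)

```text
time: 18.7
tool_pos: [0.5402, 0.136, 0.2131]
tcp_rot: [2.233, 1.708, 0.427]
wrist_force: [0.8, -0.0, -0.1]
width: 0.599
grip_force: 0.0
```

```bash
python3 plan.py 80 50 59 1.422; python3 - <<'E'
from plan import *
b=save('wrist','w7'); cv2.imwrite('pics/w7.png',b[:,:,::-1])
for x in((.0816,.0496,.1175),(.0816,.0496,.0835),(.0816,.0496,.1215)): print(proj('wrist',O+F@np.array(x)).round(1))
print([(px(r['at']).round(1).tolist(),round(r['score'],2)) for r in bot.mark_of('keeper_knob','wrist')[:2]])
im=b.astype(int); m=(im.max(2)<60).astype(np.uint8)
n,l,st,ce=cv2.connectedComponentsWithStats(m)
print([(s.tolist(),c.round(1).tolist()) for s,c in zip(st,ce) if 100<s[4]<5000])
E
```

```text
t 18.7 rodframe mm [ 80.3  49.3 117.8] twist 1.422 tilt [ 0.    -0.001] F_rod [ 0.7  0.1 -0.4] tq [-0.01  0.25 -0.  ] w 0.599 q [ 0.33 -0.23  2.14 -0.24  0.86  0.71]
shift [ 0.157 -0.017 -0.359] turn [-0.0002 -0.0001 -0.0001] deg 0.0
axis z per mm (units) [-0.00269  0.00036  0.00609] zturn per rad [-0.1286  0.0174  0.2906]
[[326.8 249.7]]
[[326.6 236. ]]
[[326.9 251.6]]
[([321.8, 247.0], 0.55)]
[([0, 0, 18, 12, 124], [6.6, 5.7]), ([494, 0, 39, 23, 498], [508.9, 8.4]), ([472, 19, 37, 14, 223], [492.2, 26.1]), ([527, 28, 40, 42, 1369], [546.2, 48.9]), ([554, 78, 39, 62, 727], [572.6, 109.4]), ([37, 99, 81, 72, 444], [79.0, 134.3]), ([314, 231, 18, 28, 374], [322.3, 243.9]), ([46, 238, 53, 91, 684], [71.3, 282.5])]
```

View pics/w7.png

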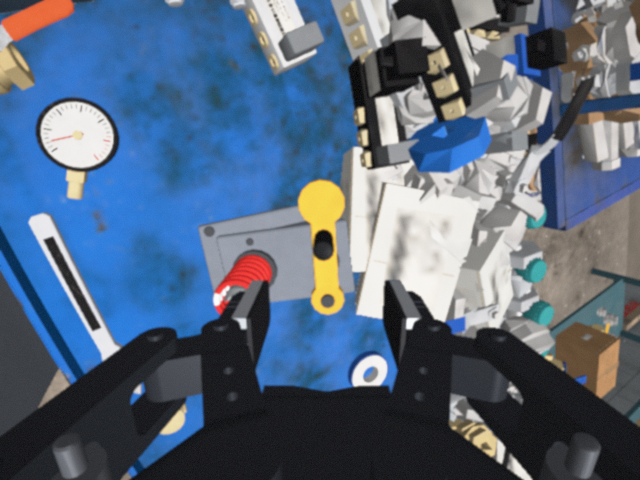

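The knob is at (322,245) and the fingers straddle it, with the keeper at about 1.65 rad. Lower over it and close lightly.

servo_tool(
  series=[
    [0.03,-0.003,-0.09,0,0,0,0.5],
    [0.07,-0.007,-0.18,0,0,0,0.5],
    [0.11,-0.012,-0.27,0,0,0,0.5],
    [0.151,-0.016,-0.362,0,0,0,0.5],
    [0.151,-0.016,-0.362,0,0,0,0.5],
    [0.151,-0.016,-0.362,0,0,0,0.5],
  ],
)

```text
time: 19.4
tool_pos: [0.5623, 0.1333, 0.1577]
tcp_rot: [2.234, 1.708, 0.425]
wrist_force: [1.1, 1.1, -0.2]
width: 0.498
grip_force: 0.0
```

servo_tool(
  series=[
    [0,0,0,0,0,0,0.6],
    [0,0,0,0,0,0,0.7],
    [0,0,0,0,0,0,0.8],
    [0,0,0,0,0,0,1],
    [0,0,0,0,0,0,1],
    [0,0,0,0,0,0,1],
  ],
  newtons=20,
)

```text
time: 20.0
tool_pos: [0.5628, 0.1336, 0.159]
tcp_rot: [2.233, 1.707, 0.428]
wrist_force: [0.1, -0.4, -0.6]
width: 0.0
grip_force: 0.0
```

```bash
cat > arc.py <<'E'
from plan import *
s,R=show(); l=F.T@(s['tool_pos']-O)*1e3; print('tcp rod',l.round(1)); a0=np.arctan2(l[1],75-l[0]); r=np.hypot(l[1],75-l[0]); print('a0',a0,'r',r)
n=int(sys.argv[1]); end=float(sys.argv[2]); rr=r
for k in range(1,n+1):
    a=a0+(end-a0)*k/n; rr=r+(50-r)*k/n*0.5
    d=(O+F@(np.array([75-rr*np.cos(a),rr*np.sin(a),l[2]])/1e3)-s['tool_pos'])/.15
    print((np.r_[d,F[:,2]*(a0-a)/np.pi]).round(3).tolist(),round(a,2))
E
python3 arc.py 18 0.0
```

```text
t 20.0 rodframe mm [79.1 50.  59.2] twist 1.422 tilt [ 0.    -0.001] F_rod [-0.1 -0.4 -0.6] tq [-0.01  0.21  0.03] w 0.0 q [ 0.3  -0.14  2.17 -0.26  0.74  0.73]
tcp rod [79.1 50.  94.2]
a0 1.6517499946282248 r 50.174754061308185
[-0.028, 0.005, -0.013, -0.012, 0.002, 0.027] 1.56
[-0.056, 0.007, -0.025, -0.024, 0.003, 0.053] 1.47
[-0.084, 0.006, -0.037, -0.035, 0.005, 0.08] 1.38
[-0.112, 0.002, -0.05, -0.047, 0.006, 0.107] 1.28
[-0.139, -0.004, -0.061, -0.059, 0.008, 0.133] 1.19
[-0.166, -0.013, -0.073, -0.071, 0.01, 0.16] 1.1
[-0.192, -0.025, -0.084, -0.083, 0.011, 0.187] 1.01
[-0.217, -0.039, -0.094, -0.094, 0.013, 0.213] 0.92
[-0.241, -0.056, -0.103, -0.106, 0.014, 0.24] 0.83
[-0.264, -0.075, -0.112, -0.118, 0.016, 0.267] 0.73
[-0.284, -0.096, -0.12, -0.13, 0.018, 0.293] 0.64
[-0.303, -0.119, -0.127, -0.142, 0.019, 0.32] 0.55
[-0.32, -0.144, -0.133, -0.153, 0.021, 0.347] 0.46
[-0.335, -0.17, -0.138, -0.165, 0.022, 0.373] 0.37
[-0.348, -0.198, -0.142, -0.177, 0.024, 0.4] 0.28
[-0.358, -0.226, -0.145, -0.189, 0.026, 0.427] 0.18
[-0.366, -0.256, -0.147, -0.201, 0.027, 0.453] 0.09
[-0.371, -0.286, -0.147, -0.212, 0.029, 0.48] 0.0
```

The fingers shut on nothing (width 0). I'll find out where the knob is now.

```bash
python3 - <<'E'
from plan import *
s,R=show()
for n in('wrist','scene','top'):
    im=save(n,n[0]+'8').astype(int)
    y=((im[:,:,0]>170)&(im[:,:,1]>130)&(im[:,:,2]<80)).astype(np.uint8)
    k,l,st,ce=cv2.connectedComponentsWithStats(y); print(n,'yellow',[(a.tolist(),c.round(1).tolist()) for a,c in zip(st[1:],ce[1:]) if a[4]>60])
    print([(px(r['at']).round(1).tolist(),round(r['score'],2)) for r in bot.mark_of('keeper_knob',n)[:3]],'TCP px',proj(n,s['tool_pos']).round(1))
    for a in(1.5,1.6,1.7,1.8): 
        f=lambda r,z:proj(n,O+F@np.array([.075-r*np.cos(a),r*np.sin(a),z]))[0].round(1).tolist()
        print(a,'disc',f(.075,.0835),'knobtop',f(.05,.1175),'hub',f(0,.0835))
E
```

```text
t 20.0 rodframe mm [79.1 50.  59.2] twist 1.422 tilt [ 0.    -0.001] F_rod [-0.1 -0.4 -0.6] tq [-0.01  0.21  0.03] w 0.0 q [ 0.3  -0.14  2.17 -0.26  0.74  0.73]
wrist yellow [([298, 192, 48, 18, 186], [317.7, 197.8]), ([332, 205, 20, 24, 139], [344.0, 217.7]), ([311, 250, 29, 27, 116], [324.7, 262.0])]
[([323.8, 282.2], 0.81)] TCP px [[325.  269.9]]
1.5 disc [302.7, 224.0] knobtop [309.5, 289.4] hub [329.1, 339.3]
1.6 disc [315.9, 222.0] knobtop [319.7, 287.9] hub [329.1, 339.3]
1.7 disc [329.2, 221.3] knobtop [330.1, 287.4] hub [329.1, 339.3]
1.8 disc [342.6, 221.9] knobtop [340.4, 287.9] hub [329.1, 339.3]
scene yellow [([198, 243, 49, 28, 418], [218.9, 257.7])]
[([218.6, 248.0], 0.66), ([320.8, 353.1], 0.56)] TCP px [[218.6 254.2]]
1.5 disc [209.7, 267.1] knobtop [222.8, 249.7] hub [240.5, 247.6]
1.6 disc [207.2, 264.3] knobtop [221.1, 247.8] hub [240.5, 247.6]
1.7 disc [205.0, 261.2] knobtop [219.6, 245.8] hub [240.5, 247.6]
1.8 disc [203.3, 258.1] knobtop [218.3, 243.7] hub [240.5, 247.6]
top yellow [([82, 66, 15, 10, 99], [89.3, 69.5]), ([226, 193, 31, 14, 225], [242.8, 199.4]), ([28, 211, 22, 11, 210], [38.6, 216.7]), ([0, 215, 15, 9, 106], [6.4, 218.5])]
[([224.3, 200.8], 0.7), ([250.3, 289.6], 0.65)] TCP px [[227.8 197.1]]
1.5 disc [217.4, 198.3] knobtop [224.7, 203.5] hub [251.8, 200.9]
1.6 disc [217.5, 195.0] knobtop [224.8, 201.2] hub [251.8, 200.9]
1.7 disc [218.0, 191.7] knobtop [225.2, 198.9] hub [251.8, 200.9]
1.8 disc [218.8, 188.4] knobtop [225.7, 196.7] hub [251.8, 200.9]
```

```bash
python3 - <<'E'
import cv2,numpy as np
def asc(f,x0,x1,y0,y1,sx,sy):
    im=cv2.imread(f); h=cv2.cvtColor(im,cv2.COLOR_BGR2HSV).astype(int)
    for y in range(y0,y1,sy):
        s=''
        for x in range(x0,x1,sx):
            H,S,V=h[y,x]
            s+= 'k' if V<50 else 'r' if S>120 and (H<8 or H>172) else 'Y' if S>100 and 15<H<40 else 'b' if S>110 and 95<H<130 else 'w' if V>200 else 'g' if V>110 else 'd'
        print(y,s)
asc('pics/w8.png',240,410,180,360,2,5)
print(); asc('pics/w7.png',270,370,175,320,2,4)
E
```

```text
180 bbbbbbbbbbbbbbbbbbbbbbbbbbbbbbbbbbbbbbbbbbbbbbbbbbbbbgggggggwwwwwwwwwwwwwwwwwwwwwwwww
185 bbbbbbbbbbbbbbbbbbbbbbbbbbbbbbbbbbbbbbbbbbbbbbbbbbbbggggggggwwwwwwwwggggggwwwwwwwwwww
190 bbbbbbbbbbbbbbbbbbbbbbbbbbbbbbbbbbbbbbgdgdgbbbbbbbbbdddddgggwwwwwwwwwggggwwwwgggggwww
195 bbbbbbbbbbbbbbbbbbbbbbbbbbbbbbbbbgYYYYYYYYYYYYYYYgbbddgddggwwwwwwwwwwggggwwwgdggwwwww
200 bbbbbbbbbbbbbbbbbbbbbbbbbbbbbbdYYYYYYYYYYYYYYYYYYYYYYgggdggwwwwwwwwwwgggggwwgdgwwwwww
205 bbbbbbbbbbbbbbbbbbbbbbbbbbbbgYYYYYYYYYYYYYYYYYYYYYYYYYgddggwwwwwwwwwggggggwgdggwwwwww
210 bbbbbbbbbbbbbbbbbbbbbbbbbbbgYYYYYYYYYYYYYYYYYYYYYYYYYYYYgggwwwwwwwwwgggggwwgdgwwwwwww
215 bbbbbbbbbbbbbbbbbbbbbbbbbbgYYYYYYYYYYYYYYYYYYYYYYYYYYYYYYggwwwwwwwwwwggggggdgwwwwwwww
220 bbbbbbbbbbbbbbdddgggggggggYYYYYYYYYYYYYYYYYYYYYYYYYYYYYYYggwwwwwwwwwwwgggggggwwwwwwww
225 bbbbbggggggggggggggggggggggYYYYYYYYYYYYYYYYYYYYYYYYYYYYYYggwwwwwwwwwwgggggdgwwwwwwwww
230 gggggggggggggggggggggggggggYYYYYYYYYYYYYYYYYYYYYYYYYYYYYgggwwwwwwwwwgggggdggwwwwwwwww
235 ggggggggggggggggggggggggggggYYYYYYYYYYYYYYYYYYYYYYYYYYYggggwwwwwwwwwwggggdgwwwwwwwwww
240 gggggggggggggggg
[... 3475 characters left out ...]
ggggggggggggYYYYYYYYYYYYggggggggwwwwwgww
275 rgdgggggggggggggggggggYYYYYYYYYYYYggggggggbbbgdgww
279 rdgggggggggggggggggggggYYYYYYYYYYYwgggggggbbgdggww
283 dggggggggggggggggggggggYYYYYYYYYYYwggggggggbddgwww
287 gggggggggggggggggggggggYYYYYYYYYYYYggggggggdddgwww
291 ggggggggggggggggggggggYYYYYYYYYYYYYYYgggggggdgwwww
295 gggggggggggggggggggggYYYYYYYddYYYYYYYgbbbbbddgwwww
299 ggggggggggggggbbbbbbgYYYYYddddddYYYYYgbbbbbdgwwwww
303 bbbbbbbbbbbbbbbbbbbbgYYYYYgdddddYYYYYgbbbbgggwwwww
307 bbbbbbbbbbbbbbbbbbbbbbYYYYYYYYYYYYYYgbbbbbbgwwwwww
311 bbbbbbbbbbbbbbbbbbbbbbbggYYYYYYYYYgbbbbbbbbgwwwwww
315 bbbbbbbbbbbbbbbbbbbbbbbbbbbbggbbbbbbbbbbbbbbwwwwww
319 bbbbbbbbbbbbbbbbbbbbbbbbbbbbbbbbbbbbbbbbbbbbbbbbbb
```

```bash
python3 - <<'E'
from plan import *
s,R=show(); k,d,Rc,tc=K('wrist')
C=R.T@(-Rc.T@tc-s['tool_pos']); Q=R.T@Rc.T
def cam(pos,rv):
    R=Rot.from_rotvec(rv).as_matrix(); c=np.array(pos)+R@C; Rw=(R@Q).T; return (k,d,Rw,-Rw@c)
c7=cam([.5402,.136,.2131],[2.233,1.708,.427]); z=np.load('w3.npz'); c3=(k,d,z['R'],z['t']); c6=cam([.4715,.0957,.1576],[-2.994,.588,-.653]); c8=K('wrist')
L=lambda X:(F.T@(X-O)*1e3).round(1)
print('knobtop w3+w7',L(tri([ray(0,(375,39),c3),ray(0,(323.5,251),c7)])))
print('hub w3+w6+w7',L(tri([ray(0,(396,117.8),c3),ray(0,(293,135),c6),ray(0,(328,301.5),c7)])))
print('disc w7+w8',L(tri([ray(0,(321.5,203),c7),ray(0,(323,218),c8)])))
sc=K('scene');print('knobtop w7+scene', L(tri([ray(0,(323.5,251),c7),ray('scene',(221.5,242),sc)])))
a=1.65
for X in((.05,.0835),(.05,.1175),(.043,.1175),(.057,.0835)): 
  P=O+F@np.array([.075-X[0]*np.cos(a),X[0]*np.sin(a),X[1]]);print(X,'w7',proj(0,P,c7)[0].round(1),'w8',proj(0,P,c8)[0].round(1))
for y in(0,.011): 
  for zz in(0,-.02,-.038): print('pad tool',y,zz,proj(0,s['tool_pos']+R@np.array([y,0,zz]),c8)[0].round(1))
E
```

```text
t 20.3 rodframe mm [78.9 50.  59. ] twist 1.422 tilt [ 0.    -0.001] F_rod [-0.5 -0.2  0.5] tq [-0.02  0.22 -0.01] w 0.001 q [ 0.3  -0.14  2.17 -0.26  0.74  0.73]
knobtop w3+w7 [ 80.4  49.1 116.4]
hub w3+w6+w7 [75.9  0.2 90.8]
disc w7+w8 [79.9 67.8 41.7]
knobtop w7+scene [ 79.3  51.6 131.8]
(0.05, 0.0835) w7 [323.  236.2] w8 [325.  263.6]
(0.05, 0.1175) w7 [322.7 250. ] w8 [325.  287.6]
(0.043, 0.1175) w7 [323.3 260.1] w8 [325.7 300.8]
(0.057, 0.0835) w7 [322.5 227.1] w8 [324.3 252.1]
pad tool 0 0 [324.8 269.9]
pad tool 0 -0.02 [324.7 284.5]
pad tool 0 -0.038 [324.6 300.9]
pad tool 0.011 0 [324.8 250.8]
pad tool 0.011 -0.02 [324.7 263.5]
pad tool 0.011 -0.038 [324.5 277.7]
```

```bash
python3 - <<'E'
import cv2,numpy as np
def asc(f,x0,x1,y0,y1,sx,sy):
    im=cv2.imread(f); h=cv2.cvtColor(im,cv2.COLOR_BGR2HSV).astype(int)
    for y in range(y0,y1,sy):
        s=''
        for x in range(x0,x1,sx):
            H,S,V=h[y,x]
            s+= 'k' if V<35 else 'r' if S>120 and (H<8 or H>172) else 'Y' if S>100 and 15<H<40 else 'b' if S>110 and 95<H<130 else 'w' if V>200 else 'g' if V>110 else 'd' if V>55 else 'x'
        print(y,s)
asc('pics/s8.png',190,290,180,285,1,2)
print(); asc('pics/s6.png',190,260,230,275,1,2)
h=cv2.imread('pics/w8.png').max(2); print(h[255:330:5,300:352:3])
E
```

```text
180 ggggggggggggggggggggdxxdddddggdgggggggwwgxxxdddddddddddddddddddxxxgwwggdggggggggggggggwwwwwwwwwwwgww
182 ggggggggggggggggggggdxxxdddddgggggggggggggwwwwwgdxxxxxxxxxxxgggwwggggdddgggggwwwwwgggwggggggggggwwww
184 ggggggggggggggggggggdxxxxddddddggggggdgggggggggggggggwwwwggggggggggddddgggggggwwwwwggggwggggggwwwwgg
186 gggggggggggggggggggdxxxxxxxdddddddggggggdddddggggggggggggggggggddddddddgwwwggggwwwwwgggggggggggggdgw
188 gggggggggggddggddddxxxxxxxxxxxddddddddgggggggggggddddddddgggdddddddddxwggwwwwwggwwwwwgbdgggwgggdgggg
190 gggggggggggddgdddddxxxxxxxxxxxxxxddddddddddggggggggggggggddddddddddxxdwwgggggggggwwwwgbbbdgggggggggg
192 ggggggggggggwggdxxxxxxxxxxxxxxxxxxxxdddddddddddddddddddddddddddddxxxxgggggggggggggggggbbbwwgggggwggg
194 gggggggggggggggdxxxxxxxxxxxxxxxxxxxxxxxxxxddddddddddddddddddxxxxxxxxggggggggggggggggggbbbwwwgggggwww
196 gggggdggggwgggggdxxxxxxxxxxxxxxxxxxxxxxxxxxxxxxxxxxxxxxxxxxxxxxxxxxdgggggggggggggggggggbgwwwgggggggg
198 ggggggggwwwwggggdxxxxxxxxxxxxxxxxxxxxxxxxxxxxxxxxxxxxxxxxxxxxxxxxxxgggggggggggggggggggggwwwwgggggggg
200 gggggdggwwgggggggdxxxxxxxxxxxxxxxxxxxxxxxxxxxx
[... 6616 characters left out ...]
110 112 115 167 170 170]
 [171 170 173 165 112 110 112 107  30  26  87 110 112 111 110 167 171 171]
 [ 37  34  35  66 112 110 109 105  27  21  86 112 111 112  90  33  32  29]
 [ 29  25  25  85 110 110 111  99  31  25  81 110 109 111 103  38  35  34]
 [ 38  35  38  95 113 111 110  98  30  22  75 112 109 108 108  48  33  39]
 [ 29  33  38 106 109 110 111  93  29  27  67 113 109 110 111  59  36  34]
 [ 32  35  46 110 111 110 108  90  29  27  65 112 114 112 112  68  30  33]
 [ 33  32  31  42  93 196 235 197  76  74 137 240 225 126  51  37  26  34]
 [ 37  43  46  41  29  32  80 200  77  75 158 152  32  32  31  37  37  42]
 [ 58  69  44  32  33  29  32  79  75  76  85  44  34  33  35  34  47  66]]
```

Reading the pixels: the fingers shut just above the knob. Their tips sit well behind the nominal TCP, and the keeper has not moved. Open, go about 20 mm lower, and close again.

servo_tool(
  series=[
    [0,0,0,0,0,0,0.5],
    [0,0,0,0,0,0,0.5],
    [0,0,0,0,0,0,0.5],
    [0,0,0,0,0,0,0.5],
    [0.015,-0.002,-0.034,0,0,0,0.5],
    [0.03,-0.004,-0.067,0,0,0,0.5],
    [0.045,-0.006,-0.1,0,0,0,0.5],
    [0.056,-0.0075,-0.128,0,0,0,0.5],
    [0.056,-0.0075,-0.128,0,0,0,0.5],
    [0.056,-0.0075,-0.128,0,0,0,0.5],
  ],
)

```text
time: 21.3
tool_pos: [0.5711, 0.1323, 0.1392]
tcp_rot: [2.234, 1.708, 0.427]
wrist_force: [-0.3, 0.0, 0.7]
width: 0.5
grip_force: 0.0
```

servo_tool(
  series=[
    [0,0,0,0,0,0,0.6],
    [0,0,0,0,0,0,0.7],
    [0,0,0,0,0,0,0.8],
    [0,0,0,0,0,0,1],
    [0,0,0,0,0,0,1],
    [0,0,0,0,0,0,1],
  ],
  newtons=20,
)

```text
time: 21.9
tool_pos: [0.5713, 0.1325, 0.14]
tcp_rot: [2.233, 1.707, 0.428]
wrist_force: [-1.2, 0.0, 3.1]
width: 0.146
grip_force: 20.6
```

```bash
python3 arc.py 18 -0.05
```

```text
t 21.9 rodframe mm [79.1 50.1 38.3] twist 1.422 tilt [ 0.    -0.001] F_rod [ 0.2 -0.2  3.3] tq [0.04 0.31 0.03] w 0.146 q [ 0.3  -0.1   2.18 -0.27  0.69  0.74]
tcp rod [79.1 50.1 73.3]
a0 1.6519935565831632 r 50.24653091510918
[-0.028, 0.005, -0.013, -0.012, 0.002, 0.027] 1.56
[-0.057, 0.007, -0.026, -0.024, 0.003, 0.055] 1.46
[-0.086, 0.006, -0.039, -0.036, 0.005, 0.082] 1.37
[-0.115, 0.002, -0.051, -0.049, 0.007, 0.11] 1.27
[-0.143, -0.005, -0.063, -0.061, 0.008, 0.137] 1.18
[-0.171, -0.015, -0.075, -0.073, 0.01, 0.165] 1.08
[-0.198, -0.028, -0.086, -0.085, 0.012, 0.192] 0.99
[-0.224, -0.043, -0.096, -0.097, 0.013, 0.22] 0.9
[-0.248, -0.061, -0.106, -0.109, 0.015, 0.247] 0.8
[-0.27, -0.081, -0.115, -0.122, 0.016, 0.275] 0.71
[-0.291, -0.104, -0.123, -0.134, 0.018, 0.302] 0.61
[-0.31, -0.128, -0.13, -0.146, 0.02, 0.33] 0.52
[-0.327, -0.154, -0.135, -0.158, 0.021, 0.357] 0.42
[-0.341, -0.182, -0.14, -0.17, 0.023, 0.385] 0.33
[-0.353, -0.211, -0.144, -0.182, 0.025, 0.412] 0.23
[-0.363, -0.241, -0.146, -0.195, 0.026, 0.44] 0.14
[-0.369, -0.272, -0.147, -0.207, 0.028, 0.467] 0.04
[-0.374, -0.303, -0.147, -0.219, 0.03, 0.495] -0.05
```

The knob is gripped (about 13 mm). Swinging along the arc.

servo_tool(
  series=[
    [-0.028,0.005,-0.013,-0.012,0.002,0.027,1],
    [-0.057,0.007,-0.026,-0.024,0.003,0.055,1],
    [-0.086,0.006,-0.039,-0.036,0.005,0.082,1],
    [-0.115,0.002,-0.051,-0.049,0.007,0.11,1],
    [-0.143,-0.005,-0.063,-0.061,0.008,0.137,1],
    [-0.171,-0.015,-0.075,-0.073,0.01,0.165,1],
    [-0.198,-0.028,-0.086,-0.085,0.012,0.192,1],
    [-0.224,-0.043,-0.096,-0.097,0.013,0.22,1],
    [-0.224,-0.043,-0.096,-0.097,0.013,0.22,1],
  ],
)

```text
time: 22.8
tool_pos: [0.5379, 0.1257, 0.1256]
tcp_rot: [1.409, 2.355, 0.237]
wrist_force: [2.3, -1.0, 0.3]
width: 0.155
grip_force: 20.4
```

```bash
python3 arc.py 10 -0.02
```

```text
t 22.8 rodframe mm [43.9 38.9 38.4] twist 2.179 tilt [-0.001 -0.001] F_rod [ 2.3 -0.7 -0.7] tq [-0.14 -0.04  0.04] w 0.155 q [ 0.3  -0.15  2.25 -0.28  0.67 -0.01]
tcp rod [43.8 38.9 73.4]
a0 0.8953184248942812 r 49.840401085020595
[-0.023, -0.017, -0.009, -0.012, 0.002, 0.027] 0.8
[-0.045, -0.036, -0.018, -0.024, 0.003, 0.053] 0.71
[-0.066, -0.058, -0.026, -0.035, 0.005, 0.08] 0.62
[-0.084, -0.081, -0.032, -0.047, 0.006, 0.106] 0.53
[-0.1, -0.106, -0.038, -0.059, 0.008, 0.133] 0.44
[-0.115, -0.132, -0.043, -0.071, 0.01, 0.16] 0.35
[-0.127, -0.16, -0.047, -0.082, 0.011, 0.186] 0.25
[-0.137, -0.189, -0.049, -0.094, 0.013, 0.213] 0.16
[-0.144, -0.218, -0.051, -0.106, 0.014, 0.239] 0.07
[-0.149, -0.248, -0.051, -0.118, 0.016, 0.266] -0.02
```

servo_tool(
  series=[
    [-0.023,-0.017,-0.009,-0.012,0.002,0.027,1],
    [-0.045,-0.036,-0.018,-0.024,0.003,0.053,1],
    [-0.066,-0.058,-0.026,-0.035,0.005,0.08,1],
    [-0.084,-0.081,-0.032,-0.047,0.006,0.106,1],
    [-0.1,-0.106,-0.038,-0.059,0.008,0.133,1],
    [-0.115,-0.132,-0.043,-0.071,0.01,0.16,1],
    [-0.127,-0.16,-0.047,-0.082,0.011,0.186,1],
    [-0.137,-0.189,-0.049,-0.094,0.013,0.213,1],
    [-0.144,-0.218,-0.051,-0.106,0.014,0.239,1],
    [-0.149,-0.248,-0.051,-0.118,0.016,0.266,1],
    [-0.149,-0.248,-0.051,-0.118,0.016,0.266,1],
    [-0.149,-0.248,-0.051,-0.118,0.016,0.266,1],
  ],
)

```text
time: 24.0
tool_pos: [0.5172, 0.0906, 0.1186]
tcp_rot: [0.227, 2.711, -0.02]
wrist_force: [5.4, 7.0, -3.8]
width: 0.149
grip_force: 20.2
```

```bash
python3 arc.py 1 -0.05
```

```text
t 24.0 rodframe mm [26.6  1.5 38.4] twist 3.09 tilt [-0.003 -0.004] F_rod [ 2.5  7.7 -5.2] tq [ 1.15 -0.26 -0.1 ] w 0.149 q [ 0.23 -0.21  2.32 -0.23  0.65 -1.02]
tcp rod [26.5  1.3 73.4]
a0 0.02746240403911495 r 48.468450465127944
[-0.008, -0.024, -0.002, -0.01, 0.001, 0.023] -0.05
```

servo_tool(
  series=[
    [0,-0.008,0,0,0,0,1],
    [0,-0.016,0,0,0,0,1],
    [0,-0.016,0,0,0,0,1],
  ],
)

```text
time: 24.3
tool_pos: [0.5172, 0.0905, 0.1187]
tcp_rot: [0.228, 2.71, -0.014]
wrist_force: [4.0, 16.8, -4.4]
width: 0.154
grip_force: 20.6
```

```bash
python3 arc.py 1 -0.05
```

```text
t 24.3 rodframe mm [26.7  1.4 38.4] twist 3.088 tilt [-0.003 -0.008] F_rod [-0.3 17.2 -4.7] tq [ 2.86  0.22 -0.  ] w 0.154 q [ 0.22 -0.22  2.32 -0.22  0.65 -1.03]
tcp rod [26.6  1.2 73.4]
a0 0.024207974062010994 r 48.38750099348899
[-0.008, -0.023, -0.002, -0.01, 0.001, 0.022] -0.05
```

Hard against the stop: no motion while the force rises to 17 N. Relax slightly, open and retreat along the rod axis.

servo_tool(
  series=[
    [0,0.01,0,0,0,0,1],
    [0,0.01,0,0,0,0,0.8],
    [0,0.01,0,0,0,0,0.65],
    [0,0.01,0,0,0,0,0.6],
    [0,0.01,0,0,0,0,0.6],
    [0,0.01,0,0,0,0,0.6],
    [-0.05,0.017,0.12,0,0,0,0.6],
    [-0.1,0.023,0.23,0,0,0,0.6],
    [-0.16,0.031,0.365,0,0,0,0.6],
    [-0.24,0.042,0.548,0,0,0,0.6],
    [-0.24,0.042,0.548,0,0,0,0.6],
    [-0.24,0.042,0.548,0,0,0,0.6],
  ],
)

```text
time: 25.5
tool_pos: [0.4797, 0.0927, 0.2005]
tcp_rot: [0.223, 2.713, -0.025]
wrist_force: [0.2, -0.1, -0.4]
width: 0.4
grip_force: 0.0
```

```bash
python3 - <<'E'
from plan import *
s,R=show()
for n in('wrist','scene','top'):
    im=save(n,n[0]+'9').astype(int); h=cv2.cvtColor(im.astype(np.uint8),cv2.COLOR_RGB2HSV).astype(int)
    y=((h[:,:,1]>100)&(h[:,:,0]>15)&(h[:,:,0]<40)&(h[:,:,2]>120)).astype(np.uint8)
    r=((h[:,:,1]>130)&((h[:,:,0]<8)|(h[:,:,0]>172))&(h[:,:,2]>90)).astype(np.uint8)
    f=lambda m:[(a.tolist(),c.round(1).tolist()) for a,c in list(zip(*[x[1:] for x in cv2.connectedComponentsWithStats(m)[2:]])) if a[4]>100]
    print(n,'yellow',f(y));print(' red',f(r))
    print([(px(q['at']).round(1).tolist(),round(q['score'],2)) for q in bot.mark_of('keeper_knob',n)[:1]])
    for a in(0,.1,.2): 
        g=lambda r,z:proj(n,O+F@np.array([.075-r*np.cos(a),r*np.sin(a),z]))[0].round(1).tolist()
        print(a,'disc',g(.075,.0835),'knobpt',g(.05,.1055),'hub',g(0,.0835),'armmid',g(.037,.0835))
    print('spring mid',proj(n,O+F@np.array([0,0,.036]))[0].round(1))
a=cv2.imread('pics/w9.png');np.save('x.npy',0)
h=cv2.cvtColor(a,cv2.COLOR_BGR2HSV).astype(int)
for y in range(120,300,5):
    print(y,''.join('k' if V<50 else 'r' if S>120 and (H<8 or H>172) else 'Y' if S>100 and 15<H<40 else 'b' if S>110 and 95<H<130 else 'w' if V>200 else 'g' if V>90 else 'd' for H,S,V in h[y,240:400:2]))
E
```

```text
t 25.5 rodframe mm [ 25.7  -1.6 128.5] twist 3.094 tilt [-0.001 -0.   ] F_rod [ 0.1 -0.1 -0.5] tq [-0.    0.2  -0.03] w 0.4 q [ 0.26 -0.39  2.28 -0.2   0.87 -1.05]
wrist yellow [([307, 180, 44, 129, 3038], [329.5, 235.5])]
 red [([617, 26, 23, 65, 171], [625.9, 62.5]), ([309, 170, 19, 19, 135], [319.6, 177.4]), ([342, 177, 13, 30, 113], [349.0, 188.9])]
[([326.8, 242.6], 0.86)]
0 disc [329.0, 203.5] knobpt [330.3, 243.5] hub [331.5, 294.9] armmid [330.3, 251.5]
0.1 disc [338.9, 203.7] knobpt [337.3, 243.6] hub [331.5, 294.9] armmid [335.0, 251.6]
0.2 disc [348.8, 204.9] knobpt [344.3, 244.4] hub [331.5, 294.9] armmid [339.7, 252.2]
spring mid [328.5 194.7]
scene yellow [([355, 193, 16, 21, 146], [363.0, 202.5]), ([234, 242, 41, 42, 520], [255.1, 264.4]), ([377, 285, 24, 34, 146], [389.8, 300.7]), ([302, 409, 7, 28, 143], [304.9, 421.6])]
 red [([248, 275, 17, 30, 270], [255.4, 291.6])]
[([257.8, 257.2], 0.63)]
0 disc [265.2, 275.5] knobpt [259.1, 259.4] hub [240.5, 247.6] armmid [252.5, 261.1]
0.1 disc [262.0, 277.2] knobpt [256.9, 260.5] hub [240.5, 247.6] armmid [251.0, 261.9]
0.2 
[... 3165 characters left out ...]
ggggggggggggggggbbbb
260 bbbbbbbbbbbbbbbbbgbbbbbbbbbgggggggggggggYYYYYYYYYYYggggggggggggggggggggggggggggg
265 bbbbbbbbbbbbbbbggggggggbbbbgggggggggggggYYYYYYYYYYYwgggggggggggggggggggggggggggg
270 bbbbbbbbbbbbbbggggggggggggggggggggggggggYYYYYYYYYYYwgggggggggggggggggggggggggggg
275 bbbbbbbbbbbbbgggggggggggggggggggggggggggYYYYYYYYYYYwggggggggggggwwwwwwwwwwwwwwww
280 bbbbbbbbbbbbgwwwgggggdkkggggggggggwwwwwwwYYYYYYYYYYwwwwwwwwwwwgkkdgggggwwwwwwwww
285 bbbbbbbbbbbgwwwgggggdkkkwwwwwwwggggwwwwgYYYYYYYYYYYYYwwwwwwwwwgkkkdgggggwwwwwwgg
290 bbbbbbbbbbkkddggggggdkkkgwwwwwwwwwwwwwwYYYYYYYYYYYYYYYgggggggggkkkdggggggdkkdgdk
295 bbbbbggkkkkkkdgggggdkkkkgwwwwwwwwwwwwwwYYYYggggggYYYYYggggggggdkkkkdgggggdkkkkkk
```

The keeper measures 0 in all the pictures, with its disc over the spring and rod end, and the gripper is clear. Handing in.

```bash
python3 -c "
from workcell import bot
print(bot.finish_job())"
```

```text
the job is handed in; nothing more can be done
None
```

The red spring is seated on the shoulder, turned clockwise past the step, and the yellow keeper is fully closed over the rod's end; the job was handed in at about 26 s with the gripper clear and no verdict returned.

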